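Scrub the parts-washing pail and hang it to drip

ROBOT

A 6-joint arm with a two-finger parallel gripper is mounted at the origin on the work surface. World frame = base frame: x ahead of the robot, y to its left, z up, the work surface at z = 0. Lengths are in m, angles in degrees, forces in N, time in s.
With the tool pointing down it reaches from about 0.4 to 0.825 m from the base axis. Payload 7 kg.
Tool frame: the origin (TCP) lies between the finger pads; the fingertips stand 11 mm ahead of it and the grasp point (between the pads) lies 8 mm behind it; z points along the fingers, y is the direction in which the jaws open and shut (so a half turn about z gives the same grasp; the last joint's range is limited). The gripper opens to 88 mm and grips with 3 to 60 N. Pads are 19 mm wide; open, the fingers measure 130 mm over their backs; the gripper's body (78 mm by 193 mm) begins 47 mm behind the grasp point.
Start: joints at [16.507, 20.546, 0.682, 0, -70.136, -16.507], TCP at [0.675, -0, 0.207] pointing down, gripper open.
Joint ranges: [-176.03, 176.03], [-82.01, 121.73], [-58.28, 71.71], [-173.87, 95.51], [-174.79, -0.11], [-173.66, 173.66]. Speed limits (degrees/s): [136.94, 136.94, 172.46, 180, 180, 180].

INTERFACE

Orientations are given as [roll, pitch, yaw] about the fixed x, y, z axes, in that order (R = Rz(yaw) Ry(pitch) Rx(roll)).
In Python, from plant import r gives the robot as it stands.
- The arm moves only by the shell command python3 -m inch 'ROWS' [OPENING] [FORCE]. ROWS is JSON, a list of rows, each an object of numbers: "x", "y", "z": the shift along the tool's x, y, z as a fraction of full scale; "yaw": the turn about the tool's z as a fraction of full scale. In form: [{"x": .., "y": .., "z": .., "yaw": ..}, ...]. A call has 1 to 5 rows; each row shifts and turns the pose as measured when the row begins, along the tool's axes as they then stand; what a row does not reach is not made up. Full scale, the value 1, is 0.025 m for a shift and 4 degrees for a turn. A row lasts 1/12 s, in which the tool goes at most 41.7 mm and 7.16 degrees, less where a joint would pass 70% of its speed; a pose out of reach is approached as far as the arm can. A call with a number of a shift or a turn outside -1 to 1 is refused whole. A call with a gripper value outside its range is refused whole. OPENING is the opening, from -1 (shut) to 1 (fully open), set as the call begins (- or left out, the last holds). The fingers move at their own pace and stop on an object; FORCE is the grip in N (left out, the last holds). Time passes only in rows, so rows that do not move let the fingers close. It gives the time, the measured TCP pose, the force and the opening at its end, in the units of the state.
- r.get_state(): the state, without advancing time (a new reading comes with each control period).
- r.capture(name): name is "scene" or "side" or "wrist"; returns (picture, depth): 384x512x3 uint8, red, green, blue; 384x512 float32, m along the optical axis (not along the pixel's ray), 0 where there is no reading.
- r.camera_info(name): a dict with "mtx" (3x3 intrinsics, pixels), "k1" (the pictures are not rectified: a ray, as slopes to the right and down, at radius r is drawn at 1 + k1 r^2 times it, then the intrinsics apply), "pose" (4x4, takes a point from camera to world coordinates). Camera axes: x right, y down, z forward; pixel columns grow to the right and rows downward; lengths in m; the calibration is good to about 2 mm. A picture is of the moment at which its call begins: read the wrist's pose just before it. camera_info takes no time and is no camera call; for the wrist camera it gives the pose at the moment of the call.
- r.close_job(): hands the job in, once; it reports no verdict.
The state is a dict: "time_s": time; "joints": joint angles; "qd": joint speeds; "joint_torque": joint torques, N m; "tcp_pos": TCP position; "eef_rot": TCP orientation; "contact_force": force on the tool from outside, world axes, zero at the start; "moment": the same for the moment, N m; "gripper_width": finger opening in m.
Only numpy, scipy, OpenCV 4.12 (cv2) and the standard library are available. Lean on these libraries where they do the work, as an engineer would, in place of code of your own. Each camera call takes 0.05 s, during which the arm holds its last target. There are 200 camera calls.

TASK

Scrub out the steel pail with the long brush: push the brush down to the bottom of the pail, draw it up to near the rim, and go down to the bottom once more, then stand the brush upright in its tube again. After that hang the pail by its bail handle on the hook of the drip stand, so that it hangs free, upright and still. Do not tip the pail over, and leave everything else on the bench where it is.

Things in the scene. Friction and masses are not known exactly. Their poses are not given: they have to be found in the camera images.
- pail: Loose round open steel pail, outer diameter 112 mm at the foot, 130 mm at the rim, 90 mm tall, wall and floor 4 mm, about 0.35 kg. Origin: centre of its underside, z up. A rigid bail handle (12 mm round bar) arches over it along its y axis, so the mouth is open on the +x and -x sides, 55 mm free between bar and wall. Bail legs: from the rim at y = +-63 to the bar's ends at y = +-57 mm.
- pail_bar (a point): Middle of the bail's straight level top bar, on its centreline, 165 mm above the pail's underside; axes as the pail's. The bar runs along y, 57 mm to each side. The bail does not swing. To leave the middle free for the hook, grip the bar from above about 40 mm to one side of it, fingers closing along the pail's x.
- hook_stand: Fixed steel drip stand with a hook. Origin: on the bench, right under where the handle should hang; -x is where the hook's free end points, roughly to the robot. Base plate 190 x 120 x 10 mm; 16 mm post at x = +100 mm; from its top a level flat arm, 28 mm wide, 8 mm thick, runs to x = -41 mm, where its end turns up: an 8 mm thick lip, 216 mm above the bench at its top. Nothing is higher.
- hook_seat (a point): Upper side of the hook's arm where the handle should hang, 200 mm above the bench over the stand's origin, axes as the stand's. The bail goes over the lip from the -x side, bar along the stand's y, the arm passing between bar and rim (75 mm apart); then lower. Two 4 mm ridges across the arm at x = +-7 mm form a notch that keeps the bar, its centreline then 7 mm above this point.
- brush_tube: The brush's holder: a fixed upright round steel tube, open at the top, outer diameter 52 mm, inner diameter 44 mm, 75 mm tall on a 90 mm flange, inner floor 6 mm above the bench. Origin: centre of its underside, z up.
- brush: Long brush, loose, upright in its tube, tip on the tube's inner floor; 235 mm long, about 0.09 kg. Origin: centre of the flat bristle tip (its lower end); z runs along the brush up to the handle's end. Stiff bristle head of 30 mm diameter from z = 0 to 70 mm, thin 9 mm rod to 150 mm, round wooden handle of 18 mm diameter from 165 to 228 mm.
- brush_grip (a point): Point on the brush's axis in its handle, 200 mm from the bristle tip: the place to grip it, from straight above; axes as the brush's.
- spray_can: Bystander, to be left where it is: spray can, 66 mm across, 200 mm tall. Origin at its underside's centre, on the bench.
- oil_bottle: Bystander, to be left where it is: white bottle with a cap, 68 mm across, 170 mm tall. Origin at its underside's centre, on the bench.
- parts_box: Bystander, to be left where it is: open rectangular parts box, 100 x 120 x 70 mm. Origin at its underside's centre, on the bench.
- wrench: Bystander, to be left where it is: open-end wrench, 170 mm long, lying flat on the bench; it lies along its x axis, handle towards -x, under 40 mm tall.
- screwdriver: Bystander, to be left where it is: screwdriver, 190 mm long, lying flat on the bench; it lies along its x axis, handle towards -x, under 40 mm tall.
- cup: Bystander, to be left where it is: plain round steel cup without any handle, 76 mm across, 85 mm tall. Origin at its underside's centre, on the bench.
- valve_body: Bystander, to be left where it is: cast aluminium valve body, flat block 120 x 150 mm, about 50 mm tall, heavy. Origin at its underside's centre, on the bench.
Not all that is in view belongs to the job. What is shaped like the pail but purple is not meant. Leave any turquoise look-alike of the brush_tube alone.

How it is judged:
By the outcome, as a careful person would: the job done as asked, in the order asked, and still so for the second after the job is handed in, with the robot touching nothing.
It also fails if it takes over 72 s, if anything falls off the work surface, if the arm or the gripper's body presses on something with over 40 N, if the wrist force passes 120 N, or if a joint passes its speed limit or range.

## Working session

There is one attempt and no reset: what is moved stays moved. The work goes in short steps, Python scripts to look and compute and a shell command to move; the robot and the scene stay as the last step left them, time stands still between calls to the robot, and variables do not carry over. Pictures are saved under pics/ and viewed, about 8 in all and at most 12, crops included, and the job is handed in when it is done.

```bash
ls; mkdir -p pics
cat > h.py <<'E'
import numpy as np,cv2,json
from plant import r
def cap(n,save=None):
    ci=r.camera_info(n); im,d=r.capture(n)
    np.savez(f'pics/{n}.npz',im=im,d=d,mtx=ci['mtx'],k1=ci['k1'],pose=ci['pose'])
    if save: cv2.imwrite('pics/'+save,im[:,:,::-1])
    return im,d,ci
def cloud(d,ci):
    h,w=d.shape; u,v=np.meshgrid(np.arange(w),np.arange(h))
    K=np.array(ci['mtx']); xd=(u-K[0,2])/K[0,0]; yd=(v-K[1,2])/K[1,1]
    x,y=xd.copy(),yd.copy()
    for _ in range(8):
        s=1+float(ci['k1'])*(x*x+y*y); x=xd/s; y=yd/s
    P=np.stack([x*d,y*d,d],-1); T=np.array(ci['pose'])
    W=P@T[:3,:3].T+T[:3,3]; W[d<=0]=np.nan
    return W
def st():
    s=r.get_state(); print(s['time_s'],np.round(s['tcp_pos'],4),np.round(s['eef_rot'],2),'F',np.round(s['contact_force'],1),'w',round(s['gripper_width'],4),np.round(s['joints'],1))
E
python3 - <<'E'
from h import *
st()
a=[cap(n) for n in('scene','side')]
cv2.imwrite('pics/s1.png',a[0][0][:,:,::-1]);cv2.imwrite('pics/d1.png',a[1][0][:,:,::-1])
for x in a: print(x[2])
E
```

```text
pics
0.0 [ 0.6745 -0.      0.2061] [ 1.799e+02 -1.000e-02 -9.001e+01] F [-0.2 -0.3  0.5] w 0.0875 [ 16.5  20.6   0.6  -0.  -70.1 -16.5]
{'mtx': array([[457.9003725 ,   0.        , 256.98565545],
       [  0.        , 457.9003725 , 192.7910831 ],
       [  0.        ,   0.        ,   1.        ]]), 'k1': 0.05630395047515683, 'pose': array([[ 0.16983135,  0.5384038 , -0.82539607,  1.47216784],
       [ 0.98529928, -0.07703705,  0.15248154, -0.1729391 ],
       [ 0.01851057, -0.8391583 , -0.54357218,  0.74857874],
       [ 0.        ,  0.        ,  0.        ,  1.        ]])}
{'mtx': array([[492.11852479,   0.        , 249.12412544],
       [  0.        , 492.11852479, 186.40018959],
       [  0.        ,   0.        ,   1.        ]]), 'k1': -0.21489021834392552, 'pose': array([[ 0.85158283, -0.39614569,  0.34332969,  0.11041365],
       [-0.52399018, -0.66264123,  0.53510831, -0.66305965],
       [ 0.01552355, -0.63559043, -0.77187034,  1.12625092],
       [ 0.        ,  0.        ,  0.        ,  1.        ]])}
```

View pics/s1.png

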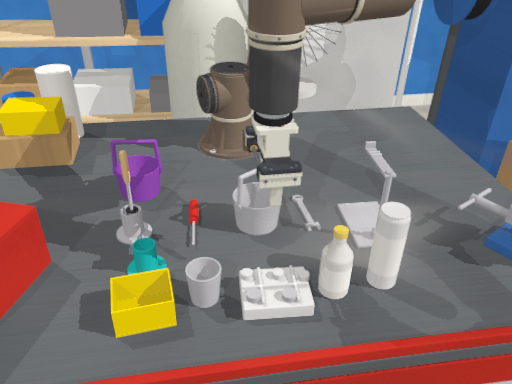

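View pics/d1.png

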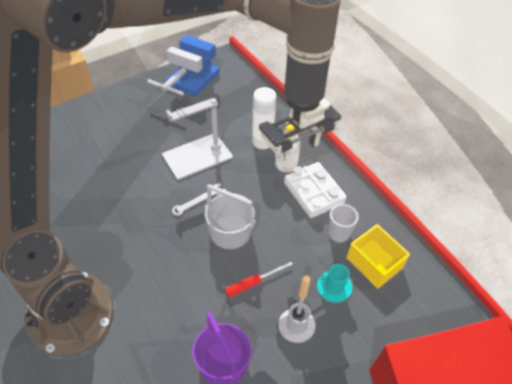

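Scene view: pail at (257,205), brush in grey tube at (130,200), hook stand arm (380,160) and base (365,225); the turquoise and purple look-alikes are at (147,258) and (137,170). Side view: pail (230,215), brush (300,300), hook arm (192,110). Next I measure from depth.

Run:
```python
from h import *
def L(n):
    z=np.load(f'pics/{n}.npz'); return z['im'],cloud(z['d'],z),z['d']
for n,boxes in (('scene',dict(pail=(228,165,290,235),brush=(112,145,155,245),hook=(335,138,402,245))),('side',dict(pail=(198,178,262,252),brush=(275,270,320,342),hook=(160,95,235,180)))):
    im,W,d=L(n)
    for k,(a,b,c,e) in boxes.items():
        P=W[b:e,a:c].reshape(-1,3); C=im[b:e,a:c].reshape(-1,3)
        P=P[np.isfinite(P[:,0])]
        print(n,k,len(P))
        for lo in np.arange(0.0,.25,.01):
            q=P[(P[:,2]>lo)&(P[:,2]<lo+.01)]
            if lo<.005: q=P[(P[:,2]>.005)&(P[:,2]<lo+.01)]
            if len(q)>4:
                p=np.percentile(q[:,:2],[2,98],axis=0)
                print(f'{lo:.2f} n{len(q)} x {p[0,0]:.3f} {p[1,0]:.3f} y {p[0,1]:.3f} {p[1,1]:.3f} med',np.round(np.median(q[:,:2],0),3))
```

```text
scene pail 4327
0.00 n53 x 0.371 0.538 y -0.056 0.098 med [0.528 0.002]
0.01 n147 x 0.425 0.539 y -0.047 0.051 med [0.526 0.007]
0.02 n194 x 0.423 0.539 y -0.046 0.055 med [0.513 0.007]
0.03 n206 x 0.423 0.541 y -0.048 0.056 med [0.512 0.009]
0.04 n207 x 0.422 0.541 y -0.046 0.055 med [0.513 0.004]
0.05 n212 x 0.420 0.542 y -0.048 0.057 med [0.518 0.007]
0.06 n215 x 0.419 0.545 y -0.045 0.059 med [0.519 0.007]
0.07 n224 x 0.419 0.544 y -0.053 0.052 med [0.523 0.002]
0.08 n216 x 0.418 0.545 y -0.054 0.046 med [ 0.526 -0.01 ]
0.09 n77 x 0.419 0.547 y -0.055 0.033 med [ 0.518 -0.032]
0.10 n13 x 0.516 0.521 y -0.048 -0.040 med [ 0.519 -0.045]
0.11 n16 x 0.514 0.520 y -0.048 -0.037 med [ 0.518 -0.043]
0.12 n18 x 0.515 0.520 y -0.048 -0.037 med [ 0.518 -0.043]
0.13 n18 x 0.512 0.520 y -0.047 -0.037 med [ 0.517 -0.042]
0.14 n16 x 0.510 0.519 y -0.047 -0.037 med [ 0.517 -0.042]
0.15 n17 x 0.511 0.521 y -0.045 -0.035 med [ 0.516 -0.042]
0.16 n55 x 0.488 0.518 y -0.044 0.002 med [ 0.508 -0.025]
0.17 n41 x 0.485 0.516 y -0.042 0.003 med [ 0.501 -0.019]
0.22 n9 x 0.732 0.733 y -0.009 0.009 med [
[... 5534 characters left out ...]
92 0.607 y 0.294 0.303 med [0.598 0.299]
0.10 n15 x 0.594 0.608 y 0.294 0.306 med [0.597 0.299]
0.11 n12 x 0.593 0.603 y 0.295 0.303 med [0.597 0.298]
0.12 n13 x 0.593 0.604 y 0.294 0.305 med [0.598 0.299]
0.13 n13 x 0.593 0.605 y 0.294 0.302 med [0.599 0.3  ]
0.14 n13 x 0.592 0.606 y 0.294 0.304 med [0.598 0.299]
0.15 n13 x 0.593 0.606 y 0.294 0.306 med [0.597 0.299]
0.16 n17 x 0.592 0.606 y 0.295 0.306 med [0.598 0.298]
0.17 n14 x 0.594 0.608 y 0.296 0.306 med [0.597 0.299]
0.18 n9 x 0.542 0.607 y 0.293 0.302 med [0.598 0.297]
0.19 n296 x 0.459 0.599 y 0.290 0.320 med [0.534 0.302]
0.20 n91 x 0.458 0.604 y 0.291 0.320 med [0.504 0.303]
0.21 n21 x 0.458 0.467 y 0.294 0.320 med [0.463 0.304]
```

```bash
cat > m.py <<'E'
from h import *
from scipy.optimize import least_squares
def pts(n,box,z0,z1):
    z=np.load(f'pics/{n}.npz');W=cloud(z['d'],z);a,b,c,e=box
    P=W[b:e,a:c].reshape(-1,3); P=P[np.isfinite(P[:,0])]; return P[(P[:,2]>z0)&(P[:,2]<z1)]
def circ(P,R,c0):
    P=P[np.hypot(*(P[:,:2]-c0).T)<R+.02]
    f=lambda c:np.hypot(P[:,0]-c[0],P[:,1]-c[1])-R
    s=least_squares(f,c0,loss='soft_l1',f_scale=.002); return np.round(s.x,4),len(P),round(float(np.sqrt(np.mean(f(s.x)**2))),4)
E
python3 - <<'E'
from m import *
B=dict(scene=dict(pail=(228,165,290,235),brush=(112,145,155,245),hook=(335,138,402,245)),side=dict(pail=(198,178,262,252),brush=(275,270,320,342),hook=(160,95,235,180)))
for n in B:
    b=B[n]
    for lo,hi in((.17,.2),(.2,.232)): print(n,'handle',circ(pts(n,b['brush'],lo,hi),.009,np.array([.478,-.315])))
    print(n,'rod',circ(pts(n,b['brush'],.09,.15),.0045,np.array([.478,-.315])))
    P=pts(n,b['brush'],.02,.068);print(n,'tube',circ(P[np.hypot(P[:,0]-.48,P[:,1]+.316)>.0235],.026,np.array([.48,-.316])))
    P=pts(n,b['pail'],.005,.085);P=P[np.hypot(P[:,0]-.48,P[:,1]-.005)>.053]
    print(n,'pail',circ(np.c_[P[:,:2]*1.0,P[:,2]],.0605,np.array([.48,.005])))
    P=pts(n,b['pail'],.15,.178); P=P[np.hypot(P[:,0]-.48,P[:,1]-.005)<.08]
    l=cv2.fitLine(P[:,:2].astype(np.float32),cv2.DIST_HUBER,0,.01,.01).ravel(); d=l[:2]; t=(P[:,:2]-l[2:])@d
    print(n,'bar',l.round(4),np.degrees(np.arctan2(d[1],d[0])),np.round(l[2:]+d*np.percentile(t,1),4),np.round(l[2:]+d*np.percentile(t,99),4),P[:,2].max())
    P=pts(n,b['hook'],.192,.206);P=P[(abs(P[:,1]-.303)<.03)&(P[:,0]>.475)&(P[:,0]<.59)];l=cv2.fitLine(P[:,:2].astype(np.float32),cv2.DIST_HUBER,0,.01,.01).ravel()
    print(n,'arm',l.round(4),np.degrees(np.arctan2(l[1],l[0])),np.median(P[:,2]))
    P=pts(n,b['hook'],.208,.222);P=P[(P[:,0]<.48)];print(n,'lip',np.round(P.min(0),4),np.round(P.max(0),4),P.mean(0).round(4))
    P=pts(n,b['hook'],.03,.17);P=P[np.hypot(P[:,0]-.6,P[:,1]-.298)<.02];print(n,'post',circ(P,.008,np.array([.6,.298])))
E
```

```text
scene handle (array([ 0.4774, -0.3118]), 84, 0.0015)
scene handle (array([ 0.478 , -0.3125]), 92, 0.0012)
scene rod (array([ 0.4784, -0.3117]), 76, 0.0014)
scene tube (array([ 0.4797, -0.3146]), 265, 0.0013)
scene pail (array([0.4816, 0.0082]), 1486, 0.0032)
scene bar [ 0.5425 -0.8401  0.5056 -0.024 ] -57.148853 [0.4885 0.0025] [ 0.5181 -0.0434] 0.17359058943294914
scene arm [ 0.999  -0.0452  0.5342  0.3056] -2.5907485 0.2010481247154003
scene lip [0.4582 0.2957 0.2081] [0.4707 0.323  0.2183] [0.4652 0.3087 0.2135]
scene post (array([0.5995, 0.3055]), 142, 0.0021)
side handle (array([ 0.4782, -0.314 ]), 50, 0.0009)
side handle (array([ 0.4785, -0.3144]), 66, 0.0008)
side rod (array([ 0.4788, -0.3142]), 49, 0.0007)
side tube (array([ 0.4803, -0.316 ]), 178, 0.001)
side pail (array([0.4807, 0.0046]), 1321, 0.0033)
side bar [ 0.5338 -0.8456  0.4869 -0.0063] -57.738544 [0.4466 0.0576] [ 0.5134 -0.0484] 0.1750199408382781
side arm [ 0.9992 -0.0399  0.5307  0.3041] -2.2846591 0.19812019861392538
side lip [0.4577 0.294  0.2085] [0.468  0.3201 0.2185] [0.4623 0.3055 0.2131]
side post (array([0.601 , 0.3036]), 193, 0.0027)
```

```bash
python3 -m inch '[{"x":0.8,"y":0.5,"z":-0.6},{"x":0.96,"y":0.6,"z":-0.6},{"x":0.96,"y":0.6,"z":-0.6},{"x":0.96,"y":0.6,"z":-0.6},{"x":0.96,"y":0.6}]' 1 30
python3 -m inch '[{"x":0.96,"y":0.6},{"x":0.96,"y":0.6},{"x":0.96,"y":0.6},{"x":0.96,"y":0.6},{"x":0.96,"y":0.6}]'
```

```text
validation failed for argument at $[0]...
validation failed for argument at $[0]...
```

```bash
python3 -m inch '[{"x":0.8,"y":0.5,"z":-0.6,"yaw":0},{"x":0.96,"y":0.6,"z":-0.6,"yaw":0},{"x":0.96,"y":0.6,"z":-0.6,"yaw":0},{"x":0.96,"y":0.6,"z":-0.6,"yaw":0},{"x":0.96,"y":0.6,"z":0,"yaw":0}]' 1 30
python3 -m inch '[{"x":0.96,"y":0.6,"z":0,"yaw":0},{"x":0.96,"y":0.6,"z":0,"yaw":0},{"x":0.96,"y":0.6,"z":0,"yaw":0},{"x":0.96,"y":0.6,"z":0,"yaw":0},{"x":0.96,"y":0.6,"z":0,"yaw":0}]'
```

```text
time_s: 0.52
tcp_pos: [0.6002, -0.1154, 0.263]
eef_rot: [179.4, -0.1, -89.6]
contact_force: [0.1, -1.4, 0.6]
gripper_width: 0.0878
time_s: 0.93
tcp_pos: [0.521, -0.2405, 0.264]
eef_rot: [179.3, -0.0, -89.6]
contact_force: [-0.1, -0.5, 0.0]
gripper_width: 0.0875
```

```bash
python3 -m inch '[{"x":0.9,"y":0.55,"z":0,"yaw":0},{"x":0.9,"y":0.55,"z":0,"yaw":0},{"x":0.7,"y":0.4,"z":0,"yaw":0},{"x":0,"y":0,"z":0,"yaw":0}]'
python3 - <<'E'
from h import *
st(); cap('wrist','w1.png'); s=cap('scene')[0]
W=cloud(*[np.load('pics/wrist.npz')[k] for k in('d',)],np.load('pics/wrist.npz'))
P=W.reshape(-1,3);P=P[np.isfinite(P[:,0])]
q=P[(P[:,2]>.225)&(P[:,2]<.25)&(np.hypot(P[:,0]-.478,P[:,1]+.313)<.03)];print(len(q),q.mean(0) if len(q) else 0,q.min(0),q.max(0))
E
```

```text
time_s: 1.27
tcp_pos: [0.4779, -0.3089, 0.2636]
eef_rot: [179.2, 0.0, -89.8]
contact_force: [0.1, -0.0, -0.2]
gripper_width: 0.0872
1.2667 [ 0.4779 -0.3089  0.2636] [ 1.7921e+02  1.0000e-02 -8.9760e+01] F [ 0.1 -0.  -0.2] w 0.0872 [-13.    9.2  -7.4   0.2 -74.2  13.2]
499 [ 0.4788722  -0.31542336  0.23715978] [ 0.47009165 -0.32203635  0.2254689 ] [ 0.48738094 -0.30484895  0.24215154]
```

View pics/w1.png

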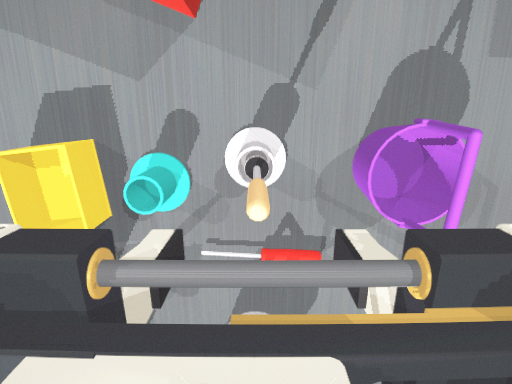

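Wrist view: wooden handle end at (258,207), tube ring (256,158), centred between the fingers (wrist depth gives 0.479,-0.314); the decoys are clear of it.

```bash
python3 -m inch '[{"x":0.2,"y":0,"z":0.5,"yaw":0},{"x":0,"y":0,"z":0.7,"yaw":0},{"x":0,"y":0,"z":0.7,"yaw":0},{"x":0,"y":0,"z":0.6,"yaw":0},{"x":0,"y":0,"z":0,"yaw":0}]'
python3 -m inch '[{"x":0,"y":0,"z":0,"yaw":0}]'
```

```text
time_s: 1.78
tcp_pos: [0.4813, -0.3093, 0.1992]
eef_rot: [179.4, 0.0, -89.6]
contact_force: [-2.5, -0.1, -1.0]
gripper_width: 0.0875
time_s: 1.87
tcp_pos: [0.4816, -0.3086, 0.199]
eef_rot: [179.3, 0.0, -89.5]
contact_force: [-1.1, -0.9, 0.2]
gripper_width: 0.0873
```

```bash
python3 -m inch '[{"x":0.25,"y":0.1,"z":0,"yaw":0},{"x":0,"y":0,"z":0,"yaw":0}]'
python3 -m inch '[{"x":0,"y":0,"z":0,"yaw":0},{"x":0,"y":0,"z":0,"yaw":0},{"x":0,"y":0,"z":0,"yaw":0},{"x":0,"y":0,"z":0,"yaw":0},{"x":0,"y":0,"z":0,"yaw":0}]' -1 30
python3 -m inch '[{"x":0,"y":0,"z":0,"yaw":0},{"x":0,"y":0,"z":0,"yaw":0},{"x":0,"y":0,"z":0,"yaw":0}]'
```

```text
time_s: 2.03
tcp_pos: [0.4802, -0.3144, 0.2001]
eef_rot: [179.3, 0.0, -89.4]
contact_force: [-0.3, -0.1, -0.3]
gripper_width: 0.0879
time_s: 2.45
tcp_pos: [0.4817, -0.3152, 0.2033]
eef_rot: [179.6, -0.1, -89.4]
contact_force: [0.6, -0.8, 0.3]
gripper_width: 0.0596
time_s: 2.7
tcp_pos: [0.4818, -0.3152, 0.2037]
eef_rot: [179.7, -0.1, -89.4]
contact_force: [0.1, 0.8, -0.2]
gripper_width: 0.0403
```

```bash
python3 -m inch '[{"x":0,"y":0.05,"z":0.15,"yaw":0},{"x":0,"y":0,"z":0,"yaw":0},{"x":0,"y":0,"z":0,"yaw":0},{"x":0,"y":0,"z":0,"yaw":0},{"x":0,"y":0,"z":0,"yaw":0}]' -1 30
python3 -m inch '[{"x":0,"y":0,"z":0,"yaw":0},{"x":0,"y":0,"z":0,"yaw":0},{"x":0,"y":0,"z":0,"yaw":0}]'
```

```text
time_s: 3.12
tcp_pos: [0.4801, -0.3152, 0.1993]
eef_rot: [179.6, -0.1, -89.4]
contact_force: [0.3, 0.2, 0.3]
gripper_width: 0.0167
time_s: 3.37
tcp_pos: [0.4801, -0.3152, 0.1994]
eef_rot: [179.6, -0.1, -89.4]
contact_force: [-0.1, 1.2, -0.2]
gripper_width: 0.0169
```

```bash
python3 -m inch '[{"x":0,"y":0,"z":-0.5,"yaw":0},{"x":0,"y":0,"z":-0.9,"yaw":0},{"x":0,"y":0,"z":-1,"yaw":0},{"x":0,"y":0,"z":-1,"yaw":0},{"x":0,"y":0,"z":-1,"yaw":0}]'
python3 -m inch '[{"x":0,"y":0,"z":-1,"yaw":0},{"x":-0.2,"y":0,"z":-1,"yaw":0},{"x":-0.5,"y":0,"z":-0.8,"yaw":0},{"x":-0.8,"y":-0.1,"z":-0.4,"yaw":0},{"x":-0.9,"y":-0.1,"z":0,"yaw":0}]'
```

```text
time_s: 3.78
tcp_pos: [0.4773, -0.313, 0.3051]
eef_rot: [178.8, 0.3, -89.5]
contact_force: [1.1, -0.4, -1.7]
gripper_width: 0.017
time_s: 4.2
tcp_pos: [0.4837, -0.2551, 0.3934]
eef_rot: [179.1, 0.2, -89.7]
contact_force: [0.4, 1.0, -1.7]
gripper_width: 0.0168
```

```bash
python3 -m inch '[{"x":-0.9,"y":-0.1,"z":0,"yaw":0},{"x":-0.9,"y":-0.1,"z":0,"yaw":0},{"x":-0.9,"y":-0.1,"z":0,"yaw":0},{"x":-0.9,"y":-0.1,"z":0,"yaw":0},{"x":-0.9,"y":-0.1,"z":0,"yaw":0}]'
```

```text
time_s: 4.62
tcp_pos: [0.4956, -0.1377, 0.3944]
eef_rot: [179.2, 0.2, -89.9]
contact_force: [1.4, 0.2, -1.2]
gripper_width: 0.0171
```

```bash
python3 -m inch '[{"x":-0.9,"y":-0.1,"z":0,"yaw":0},{"x":-0.9,"y":-0.1,"z":0,"yaw":0},{"x":-0.9,"y":-0.1,"z":0,"yaw":0},{"x":-0.9,"y":-0.1,"z":0,"yaw":0},{"x":-0.9,"y":0,"z":0,"yaw":0}]'
python3 -m inch '[{"x":-0.9,"y":0,"z":0,"yaw":0},{"x":-0.6,"y":0,"z":0,"yaw":0},{"x":0,"y":0,"z":0,"yaw":0},{"x":0,"y":0,"z":0,"yaw":0}]'
cat > b.py <<'E'
from m import *
st(); t=np.array(r.get_state()['tcp_pos'])
for n in('scene','side'):
    im,d,ci=cap(n,'b_%s.png'%n); P=cloud(d,ci).reshape(-1,3); P=P[np.isfinite(P[:,0])]
    q=P[(np.hypot(P[:,0]-t[0],P[:,1]-t[1])<.03)&(P[:,2]<t[2]-.02)&(P[:,2]>.178)]
    tip=t[2]-.193
    print(n,'zmin',q[:,2].min().round(3),'head',circ(q[(q[:,2]>tip+.005)&(q[:,2]<tip+.06)],.015,t[:2]),'rod',circ(q[(q[:,2]>tip+.08)&(q[:,2]<tip+.15)],.0045,t[:2]))
E
python3 b.py
```

```text
time_s: 5.03
tcp_pos: [0.5045, -0.019, 0.394]
eef_rot: [179.2, 0.3, -89.9]
contact_force: [1.2, -0.2, -1.3]
gripper_width: 0.0171
time_s: 5.37
tcp_pos: [0.5037, 0.0246, 0.3931]
eef_rot: [179.1, 0.4, -89.6]
contact_force: [-0.5, 0.2, -1.3]
gripper_width: 0.0169
5.3667 [0.5037 0.0246 0.3931] [179.06   0.37 -89.61] F [-0.5  0.2 -1.3] w 0.0169 [ 24.5   0.9   0.   -0.7 -89.8 -24.1]
scene zmin 0.199 head (array([0.5006, 0.0263]), 252, 0.0016) rod (array([0.5029, 0.0271]), 117, 0.0017)
side zmin 0.199 head (array([0.5021, 0.0274]), 189, 0.0013) rod (array([0.5035, 0.0257]), 73, 0.0014)
```

View pics/b_side.png

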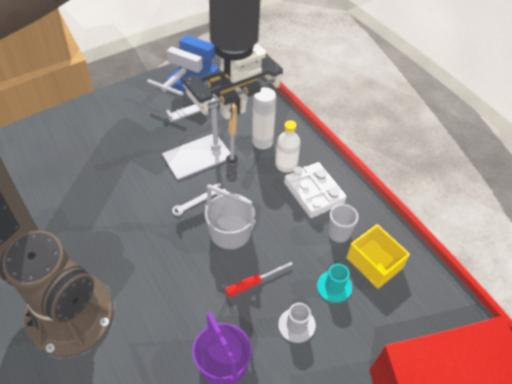

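Side view: brush hangs from the gripper at (233,130), tip (232,160), above the bench and clear of everything; pail (230,215) unmoved. The tip is within tolerance of the pail's +x opening; small correction on the way down.

```bash
python3 -m inch '[{"x":0.2,"y":-0.2,"z":0.4,"yaw":0},{"x":0,"y":-0.05,"z":0.5,"yaw":0},{"x":0,"y":0,"z":0,"yaw":0}]'
python3 - <<'E'
exec(open('b.py').read())
for n,b in(('scene',(215,165,290,240)),('side',(198,178,262,252))):
    P=pts(n,b,.005,.085);P=P[np.hypot(P[:,0]-.48,P[:,1]-.005)>.053];print(n,'pail',circ(P,.0605,np.array([.48,.005])))
    P=pts(n,b,.157,.176);P=P[np.hypot(P[:,0]-.48,P[:,1]-.005)<.075]
    l=cv2.fitLine(P[:,:2].astype(np.float32),cv2.DIST_HUBER,0,.01,.01).ravel();d=l[:2];t=(P[:,:2]-l[2:])@d
    print(np.degrees(np.arctan2(d[1],d[0])),l[2:]+d*np.percentile(t,1),l[2:]+d*np.percentile(t,99))
E
```

```text
time_s: 5.72
tcp_pos: [0.5104, 0.0166, 0.3691]
eef_rot: [179.1, 0.4, -89.8]
contact_force: [-0.0, 0.7, -2.2]
gripper_width: 0.0171
5.7167 [0.5104 0.0166 0.3691] [179.13   0.39 -89.78] F [-0.   0.7 -2.2] w 0.0171 [ 23.3   1.7  -2.2  -0.7 -86.8 -23.1]
scene zmin 0.178 head (array([0.5072, 0.0206]), 250, 0.0015) rod (array([0.5092, 0.0199]), 111, 0.0014)
side zmin 0.178 head (array([0.5093, 0.0163]), 187, 0.0012) rod (array([0.511 , 0.0161]), 70, 0.0013)
scene pail (array([0.4816, 0.0079]), 1675, 0.0031)
-58.33307 [0.45314809 0.06057274] [ 0.51738062 -0.04356299]
side pail (array([0.4809, 0.0045]), 1316, 0.0033)
-58.08163 [0.44740187 0.05695059] [ 0.51275021 -0.04796094]
```

```bash
python3 -m inch '[{"x":0,"y":-0.02,"z":0.6,"yaw":0},{"x":0,"y":-0.02,"z":0.7,"yaw":0},{"x":0,"y":-0.02,"z":0.7,"yaw":0},{"x":0,"y":-0.02,"z":0.7,"yaw":0},{"x":0,"y":0,"z":0,"yaw":0}]'
```

```text
time_s: 6.23
tcp_pos: [0.5144, 0.0141, 0.305]
eef_rot: [179.6, 0.4, -90.0]
contact_force: [-0.7, 0.4, -1.9]
gripper_width: 0.0168
```

```bash
python3 -m inch '[{"x":-0.18,"y":0.22,"z":0,"yaw":0},{"x":0,"y":0,"z":0.3,"yaw":0},{"x":0,"y":0,"z":0.6,"yaw":0},{"x":0,"y":0,"z":0.6,"yaw":0},{"x":0,"y":0,"z":0,"yaw":0}]'
```

```text
time_s: 6.65
tcp_pos: [0.5105, 0.0188, 0.2716]
eef_rot: [-179.9, 0.5, -90.0]
contact_force: [-0.7, 0.5, -1.8]
gripper_width: 0.0172
```

```bash
python3 -m inch '[{"x":0,"y":0.1,"z":0.6,"yaw":0},{"x":0,"y":0,"z":0.7,"yaw":0},{"x":0,"y":0,"z":0.7,"yaw":0},{"x":0,"y":0,"z":0.4,"yaw":0},{"x":0,"y":0,"z":0,"yaw":0}]'
python3 -m inch '[{"x":0,"y":0,"z":0.2,"yaw":0},{"x":0,"y":0,"z":0,"yaw":0}]'
```

```text
time_s: 7.07
tcp_pos: [0.5116, 0.0201, 0.2166]
eef_rot: [-179.4, 0.6, -89.9]
contact_force: [0.1, -0.4, -1.8]
gripper_width: 0.0169
time_s: 7.23
tcp_pos: [0.5127, 0.0204, 0.2132]
eef_rot: [-179.3, 0.6, -89.9]
contact_force: [-0.5, -0.1, -0.9]
gripper_width: 0.0165
```

```bash
python3 -m inch '[{"x":0,"y":0.35,"z":0,"yaw":0},{"x":0,"y":0.05,"z":0.25,"yaw":0},{"x":0,"y":0.03,"z":0.25,"yaw":0},{"x":0,"y":0,"z":0,"yaw":0}]'
```

```text
time_s: 7.57
tcp_pos: [0.5025, 0.0209, 0.2024]
eef_rot: [-179.0, 0.6, -89.9]
contact_force: [-0.2, -0.5, -2.3]
gripper_width: 0.0168
```

Tip about 9 mm up; keep going until the floor is felt.

```bash
python3 -m inch '[{"x":0,"y":0,"z":0.2,"yaw":0},{"x":0,"y":0,"z":0.15,"yaw":0}]'
python3 -m inch '[{"x":0,"y":0,"z":0.15,"yaw":0}]'
```

```text
time_s: 7.73
tcp_pos: [0.5059, 0.0212, 0.1969]
eef_rot: [-178.5, 0.6, -89.8]
contact_force: [0.0, 0.7, 27.2]
gripper_width: 0.0171
time_s: 7.82
tcp_pos: [0.5094, 0.0215, 0.1967]
eef_rot: [-178.1, 0.6, -89.7]
contact_force: [-2.3, 0.8, 25.0]
gripper_width: 0.0171
```

```bash
python3 -m inch '[{"x":0,"y":0,"z":-0.4,"yaw":0},{"x":0,"y":0.1,"z":-0.6,"yaw":0},{"x":0,"y":0,"z":-0.7,"yaw":0},{"x":0,"y":0,"z":-0.6,"yaw":0},{"x":0,"y":0,"z":0,"yaw":0}]'
python3 - <<'E'
from h import *
st()
E
```

```text
time_s: 8.23
tcp_pos: [0.5057, 0.0207, 0.2571]
eef_rot: [-178.0, 0.6, -89.7]
contact_force: [1.8, -0.4, -0.2]
gripper_width: 0.0167
8.2333 [0.5057 0.0207 0.2571] [-178.04    0.61  -89.65] F [ 1.8 -0.4 -0.2] w 0.0167 [ 24.8   1.3 -17.2   0.3 -69.5 -24.6]
```

```bash
python3 -m inch '[{"x":0,"y":0.2,"z":-0.4,"yaw":0},{"x":0,"y":0.05,"z":-0.3,"yaw":0},{"x":0,"y":0,"z":0,"yaw":0}]'
python3 - <<'E'
exec(open('b.py').read().replace('>.178','>.09'))
for n,b in(('scene',(215,165,290,240)),('side',(198,178,262,252))):
    P=pts(n,b,.005,.085);P=P[np.hypot(P[:,0]-.48,P[:,1]-.005)>.053];print(n,'pail',circ(P,.0605,np.array([.48,.005])))
E
```

```text
time_s: 8.48
tcp_pos: [0.4976, 0.0204, 0.2747]
eef_rot: [-178.1, 0.6, -89.7]
contact_force: [0.2, -0.3, -0.7]
gripper_width: 0.0167
8.4833 [0.4976 0.0204 0.2747] [-178.13    0.61  -89.68] F [ 0.2 -0.3 -0.7] w 0.0167 [ 25.2  -0.  -16.2   0.2 -71.9 -25. ]
scene zmin 0.09 head (array([0.4987, 0.024 ]), 210, 0.0015) rod (array([0.4958, 0.0186]), 125, 0.0089)
side zmin 0.09 head (array([0.4996, 0.0219]), 124, 0.0013) rod (array([0.4923, 0.0152]), 77, 0.0063)
scene pail (array([0.4814, 0.008 ]), 1435, 0.0031)
side pail (array([0.481 , 0.0046]), 1190, 0.0034)
```

```bash
python3 -m inch '[{"x":0,"y":0,"z":0.6,"yaw":0},{"x":0,"y":0,"z":0.8,"yaw":0},{"x":0,"y":0,"z":0.8,"yaw":0},{"x":0,"y":0.03,"z":0.5,"yaw":0},{"x":0,"y":0,"z":0,"yaw":0}]'
```

```text
time_s: 9.0
tcp_pos: [0.498, 0.0211, 0.2015]
eef_rot: [-178.3, 0.6, -89.7]
contact_force: [-1.2, -0.2, -1.1]
gripper_width: 0.0172
```

```bash
python3 -m inch '[{"x":0,"y":0,"z":0.2,"yaw":0},{"x":0,"y":0,"z":0.15,"yaw":0}]'
```

```text
time_s: 9.17
tcp_pos: [0.5018, 0.0212, 0.196]
eef_rot: [-177.9, 0.5, -89.6]
contact_force: [-1.9, 1.1, 31.6]
gripper_width: 0.0168
```

```bash
python3 -m inch '[{"x":0,"y":0,"z":-0.4,"yaw":0},{"x":0,"y":0,"z":-0.7,"yaw":0},{"x":0,"y":0,"z":-0.8,"yaw":0},{"x":0,"y":0,"z":-0.7,"yaw":0},{"x":0,"y":0,"z":0,"yaw":0}]'
python3 - <<'E'
exec(open('b.py').read().replace('>.178','>.09'))
E
```

```text
time_s: 9.58
tcp_pos: [0.5012, 0.0206, 0.267]
eef_rot: [-177.7, 0.5, -89.5]
contact_force: [0.4, 0.6, 0.4]
gripper_width: 0.017
9.5833 [0.5012 0.0206 0.267 ] [-177.69    0.52  -89.53] F [0.4 0.6 0.4] w 0.017 [ 25.3   0.3 -17.    0.5 -70.4 -25. ]
scene zmin 0.091 head (array([0.5036, 0.0235]), 175, 0.0015) rod (array([0.5009, 0.0209]), 127, 0.0092)
side zmin 0.09 head (array([0.5038, 0.0227]), 109, 0.0014) rod (array([0.5014, 0.0215]), 76, 0.0067)
```

```bash
python3 -m inch '[{"x":0,"y":-0.05,"z":-0.6,"yaw":0},{"x":0,"y":-0.06,"z":-0.9,"yaw":0},{"x":0,"y":-0.05,"z":-0.9,"yaw":0},{"x":0,"y":-0.05,"z":-0.9,"yaw":0},{"x":0,"y":-0.05,"z":-0.9,"yaw":0}]'
python3 -m inch '[{"x":0,"y":0,"z":-0.7,"yaw":0},{"x":0,"y":0,"z":0,"yaw":0}]'
python3 b.py
```

```text
time_s: 10.1
tcp_pos: [0.4977, 0.0191, 0.3628]
eef_rot: [-178.9, 0.3, -89.6]
contact_force: [0.2, 0.6, -1.5]
gripper_width: 0.0172
time_s: 10.27
tcp_pos: [0.4984, 0.0189, 0.3838]
eef_rot: [-178.7, 0.4, -89.6]
contact_force: [1.3, -1.0, -1.0]
gripper_width: 0.0168
10.2667 [0.4984 0.0189 0.3838] [-178.73    0.36  -89.62] F [ 1.3 -1.  -1. ] w 0.0168 [ 25.   -1.2  -3.6   0.2 -86.3 -24.6]
scene zmin 0.192 head (array([0.4981, 0.0212]), 254, 0.0015) rod (array([0.4988, 0.0214]), 118, 0.0014)
side zmin 0.188 head (array([0.4986, 0.0201]), 186, 0.0013) rod (array([0.4983, 0.0197]), 81, 0.0011)
```

```bash
python3 -m inch '[{"x":0.6,"y":0.05,"z":-0.2,"yaw":0},{"x":0.9,"y":0.05,"z":0,"yaw":0},{"x":0.9,"y":0.05,"z":0,"yaw":0},{"x":0.9,"y":0.05,"z":0,"yaw":0},{"x":0.9,"y":0.05,"z":0,"yaw":0}]'
python3 -m inch '[{"x":0.9,"y":0.05,"z":0,"yaw":0},{"x":0.9,"y":0.05,"z":0,"yaw":0},{"x":0.9,"y":0.05,"z":0,"yaw":0},{"x":0.9,"y":0.05,"z":0,"yaw":0},{"x":0.9,"y":0.05,"z":0,"yaw":0}]'
python3 -m inch '[{"x":0.9,"y":0,"z":0,"yaw":0},{"x":0.9,"y":0,"z":0,"yaw":0},{"x":0.9,"y":0,"z":0,"yaw":0},{"x":0.6,"y":0,"z":0,"yaw":0},{"x":0,"y":0,"z":0,"yaw":0}]'
sed 's/>.178/>.1/' b.py > b2.py; python3 b2.py
```

```text
time_s: 10.78
tcp_pos: [0.489, -0.0853, 0.3754]
eef_rot: [-179.7, 0.4, -89.3]
contact_force: [0.1, -0.8, -1.0]
gripper_width: 0.0168
time_s: 11.2
tcp_pos: [0.4799, -0.2021, 0.3646]
eef_rot: [179.5, 0.5, -89.2]
contact_force: [1.1, 0.8, -1.8]
gripper_width: 0.0173
time_s: 11.62
tcp_pos: [0.4767, -0.2904, 0.3525]
eef_rot: [178.6, 0.8, -89.4]
contact_force: [-0.3, 0.9, -1.6]
gripper_width: 0.0169
11.6167 [ 0.4767 -0.2904  0.3525] [178.6    0.85 -89.41] F [-0.3  0.9 -1.6] w 0.0169 [-11.7   7.2   1.7  -0.5 -86.1  12.3]
scene zmin 0.162 head (array([ 0.4692, -0.2863]), 260, 0.0017) rod (array([ 0.4738, -0.2869]), 109, 0.0015)
side zmin 0.16 head (array([ 0.4681, -0.2846]), 193, 0.0011) rod (array([ 0.4721, -0.2855]), 82, 0.001)
```

```bash
python3 -m inch '[{"x":0.7,"y":-0.25,"z":0,"yaw":0},{"x":0.5,"y":-0.2,"z":0.3,"yaw":0},{"x":0,"y":0,"z":0.5,"yaw":0},{"x":0,"y":0,"z":0.5,"yaw":0},{"x":0,"y":0,"z":0,"yaw":0}]'
python3 b2.py; tail -3 b.py | head -1
python3 - <<'E'
from m import *
for n,b in(('scene',(112,145,155,245)),('side',(275,270,320,342))):
    P=pts(n,b,.02,.068);print(n,'tube',circ(P[np.hypot(P[:,0]-.48,P[:,1]+.316)>.0235],.026,np.array([.48,-.316])))
E
```

```text
time_s: 12.13
tcp_pos: [0.4883, -0.3157, 0.3147]
eef_rot: [178.5, 1.0, -89.2]
contact_force: [-0.3, 0.8, -1.7]
gripper_width: 0.0166
12.1333 [ 0.4883 -0.3157  0.3147] [178.53   1.03 -89.23] F [-0.3  0.8 -1.7] w 0.0166 [-14.1  10.1   0.5  -0.6 -82.1  14.9]
scene zmin 0.123 head (array([ 0.4801, -0.3095]), 251, 0.0017) rod (array([ 0.4849, -0.3106]), 104, 0.0015)
side zmin 0.124 head (array([ 0.481 , -0.3117]), 172, 0.0012) rod (array([ 0.4844, -0.3132]), 74, 0.001)
    q=P[(np.hypot(P[:,0]-t[0],P[:,1]-t[1])<.03)&(P[:,2]<t[2]-.02)&(P[:,2]>.178)]
scene tube (array([ 0.4799, -0.3149]), 283, 0.0014)
side tube (array([ 0.4804, -0.316 ]), 182, 0.001)
```

```bash
python3 -m inch '[{"x":0.24,"y":-0.05,"z":0.3,"yaw":0},{"x":0,"y":-0.05,"z":0.5,"yaw":0},{"x":0,"y":0,"z":0.3,"yaw":0},{"x":0,"y":0,"z":0,"yaw":0}]'
python3 b2.py
```

```text
time_s: 12.57
tcp_pos: [0.4927, -0.3223, 0.2909]
eef_rot: [178.9, 0.8, -89.1]
contact_force: [-0.8, -0.3, -1.0]
gripper_width: 0.017
12.5667 [ 0.4927 -0.3223  0.2909] [178.94   0.79 -89.07] F [-0.8 -0.3 -1. ] w 0.017 [-14.5  10.9  -1.5  -0.5 -78.8  15.6]
scene zmin 0.1 head (array([ 0.4855, -0.3175]), 246, 0.0016) rod (array([ 0.4897, -0.3183]), 103, 0.0014)
side zmin 0.1 head (array([ 0.4863, -0.3191]), 165, 0.001) rod (array([ 0.4891, -0.3202]), 67, 0.0009)
```

```bash
python3 -m inch '[{"x":-0.1,"y":0.25,"z":0.2,"yaw":0},{"x":0,"y":0.05,"z":0.3,"yaw":0},{"x":0,"y":0,"z":0.4,"yaw":0},{"x":0,"y":0,"z":0,"yaw":0}]'
python3 b2.py
```

```text
time_s: 13.0
tcp_pos: [0.4848, -0.3199, 0.2701]
eef_rot: [179.2, 0.7, -89.1]
contact_force: [-0.9, 0.1, -2.2]
gripper_width: 0.0169
13.0 [ 0.4848 -0.3199  0.2701] [179.2    0.67 -89.06] F [-0.9  0.1 -2.2] w 0.0169 [-14.5  10.4  -4.8  -0.4 -75.8  15.5]
scene zmin 0.1 head (array([ 0.4787, -0.3145]), 161, 0.0014) rod (array([ 0.4824, -0.3153]), 95, 0.0017)
side zmin 0.1 head (array([ 0.4795, -0.3187]), 112, 0.0011) rod (array([ 0.4823, -0.3188]), 66, 0.0008)
```

```bash
python3 -m inch '[{"x":0,"y":-0.03,"z":0.4,"yaw":0},{"x":0,"y":0,"z":0.5,"yaw":0},{"x":0,"y":0,"z":0.4,"yaw":0},{"x":0,"y":0,"z":0,"yaw":0}]'
```

```text
time_s: 13.43
tcp_pos: [0.4869, -0.3206, 0.238]
eef_rot: [179.4, 0.5, -89.0]
contact_force: [-0.6, -0.2, -1.3]
gripper_width: 0.0171
```

```bash
python3 -m inch '[{"x":-0.05,"y":0.12,"z":0.4,"yaw":0},{"x":0,"y":0.03,"z":0.5,"yaw":0},{"x":0,"y":0,"z":0.4,"yaw":0},{"x":0,"y":0,"z":0,"yaw":0}]'
```

```text
time_s: 13.77
tcp_pos: [0.4831, -0.3194, 0.204]
eef_rot: [179.4, 0.5, -89.0]
contact_force: [-0.1, 0.5, -1.8]
gripper_width: 0.0168
```

```bash
python3 -m inch '[{"x":-0.1,"y":0,"z":0.15,"yaw":0},{"x":0,"y":0,"z":0,"yaw":0}]'
python3 -m inch '[{"x":0,"y":0,"z":0.07,"yaw":0}]'
```

```text
time_s: 13.93
tcp_pos: [0.4832, -0.317, 0.2001]
eef_rot: [179.4, 0.5, -89.0]
contact_force: [0.2, 1.1, -0.4]
gripper_width: 0.017
time_s: 14.02
tcp_pos: [0.4837, -0.3172, 0.199]
eef_rot: [179.4, 0.4, -89.0]
contact_force: [-0.2, 0.2, -0.4]
gripper_width: 0.0172
```

```bash
python3 -m inch '[{"x":0,"y":0,"z":0.03,"yaw":0},{"x":0,"y":0,"z":0,"yaw":0},{"x":0,"y":0,"z":0,"yaw":0},{"x":0,"y":0,"z":0,"yaw":0},{"x":0,"y":0,"z":0,"yaw":0}]' 1 50
python3 -m inch '[{"x":0,"y":0,"z":0,"yaw":0},{"x":0,"y":0,"z":0,"yaw":0},{"x":0,"y":0,"z":-0.3,"yaw":0},{"x":0,"y":0,"z":-0.7,"yaw":0},{"x":0,"y":0,"z":-0.8,"yaw":0}]'
python3 -m inch '[{"x":0,"y":0,"z":-0.8,"yaw":0},{"x":0,"y":0,"z":-0.2,"yaw":0},{"x":0,"y":0,"z":0,"yaw":0}]'
python3 - <<'E'
from m import *
st()
for n,b in(('scene',(105,145,165,245)),('side',(275,260,330,342))):
    cap(n,'c_%s.png'%n)
    c=np.array([.479,-.314])
    for z0,z1,R in((.17,.2,.009),(.2,.232,.009),(.09,.15,.0045)):print(n,circ(pts(n,b,z0,z1),R,c))
    P=pts(n,b,.1,.25);P=P[np.hypot(*(P[:,:2]-c).T)<.03];print(P[:,2].max())
E
```

```text
time_s: 14.43
tcp_pos: [0.4851, -0.3177, 0.2004]
eef_rot: [179.6, 0.3, -89.0]
contact_force: [0.3, -0.4, 0.9]
gripper_width: 0.045
time_s: 14.85
tcp_pos: [0.4832, -0.3171, 0.2437]
eef_rot: [179.3, 0.5, -89.0]
contact_force: [0.2, 0.6, 0.3]
gripper_width: 0.0781
time_s: 15.1
tcp_pos: [0.485, -0.3183, 0.2753]
eef_rot: [179.6, 0.3, -89.0]
contact_force: [-0.3, -0.6, -0.5]
gripper_width: 0.0874
15.1 [ 0.485  -0.3183  0.2753] [179.57   0.32 -88.97] F [-0.3 -0.6 -0.5] w 0.0874 [-14.1   9.9  -4.9  -0.2 -75.8  15.2]
scene (array([ 0.4766, -0.3126]), 85, 0.0013)
scene (array([ 0.4766, -0.3132]), 94, 0.0014)
scene (array([ 0.4772, -0.3127]), 73, 0.0013)
0.24301876908952413
side (array([ 0.4774, -0.3145]), 50, 0.0009)
side (array([ 0.4769, -0.3154]), 64, 0.0008)
side (array([ 0.4774, -0.3151]), 50, 0.0008)
0.2439353058617545
```

```bash
python3 -m inch '[{"x":-0.7,"y":-0.05,"z":0,"yaw":0},{"x":-0.95,"y":-0.05,"z":0,"yaw":0},{"x":-0.95,"y":-0.05,"z":0,"yaw":0},{"x":-0.95,"y":-0.05,"z":0,"yaw":0},{"x":-0.95,"y":-0.05,"z":0,"yaw":0}]'
python3 -m inch '[{"x":-0.95,"y":-0.05,"z":0,"yaw":0},{"x":-0.95,"y":-0.05,"z":0,"yaw":0},{"x":-0.95,"y":-0.05,"z":0,"yaw":0},{"x":-0.95,"y":-0.05,"z":0,"yaw":0},{"x":-0.95,"y":0,"z":0,"yaw":0}]'
python3 -m inch '[{"x":0,"y":0,"z":0,"yaw":-0.9},{"x":0,"y":0,"z":0,"yaw":-0.9},{"x":0,"y":0,"z":0,"yaw":-0.9},{"x":0,"y":0,"z":0,"yaw":-0.9},{"x":0,"y":0,"z":0,"yaw":-0.9}]'
```

```text
time_s: 15.62
tcp_pos: [0.4859, -0.2046, 0.2679]
eef_rot: [178.9, 0.5, -89.4]
contact_force: [0.1, 0.3, -0.6]
gripper_width: 0.0876
time_s: 16.03
tcp_pos: [0.4859, -0.0799, 0.2628]
eef_rot: [178.4, 0.5, -89.5]
contact_force: [0.2, -0.3, -0.3]
gripper_width: 0.0875
time_s: 16.45
tcp_pos: [0.4827, -0.0743, 0.2572]
eef_rot: [178.2, 1.2, -70.5]
contact_force: [1.3, -0.3, -0.6]
gripper_width: 0.0875
```

```bash
python3 -m inch '[{"x":0,"y":0,"z":-0.2,"yaw":-0.9},{"x":0,"y":0,"z":-0.2,"yaw":-0.9},{"x":0,"y":0,"z":0,"yaw":-0.9},{"x":-0.4,"y":-0.6,"z":0,"yaw":-0.4}]'
python3 -m inch '[{"x":-0.4,"y":-0.5,"z":0,"yaw":0},{"x":-0.3,"y":-0.5,"z":0,"yaw":0},{"x":0,"y":0,"z":0,"yaw":0}]'
python3 - <<'E'
from m import *
st(); cap('wrist','w2.png')
z=np.load('pics/wrist.npz');P=cloud(z['d'],z).reshape(-1,3);P=P[np.isfinite(P[:,0])]
P=P[(P[:,2]>.155)&(P[:,2]<.18)&(np.hypot(P[:,0]-.4815,P[:,1]-.006)<.09)]
l=cv2.fitLine(P[:,:2].astype(np.float32),cv2.DIST_HUBER,0,.01,.01).ravel();d=l[:2];t=(P[:,:2]-l[2:])@d
print(len(P),np.degrees(np.arctan2(d[1],d[0])),l[2:],l[2:]+d*np.percentile(t,1),l[2:]+d*np.percentile(t,99),P[:,2].max())
E
```

```text
time_s: 16.78
tcp_pos: [0.4872, -0.0591, 0.2626]
eef_rot: [178.1, 1.8, -57.4]
contact_force: [0.1, -0.5, 0.0]
gripper_width: 0.0877
time_s: 17.03
tcp_pos: [0.4984, -0.0287, 0.2592]
eef_rot: [177.9, 1.9, -57.3]
contact_force: [0.1, -0.1, 0.5]
gripper_width: 0.0875
17.0333 [ 0.4984 -0.0287  0.2592] [177.89   1.92 -57.33] F [ 0.1 -0.1  0.5] w 0.0875 [ 18.2   3.9 -13.4  -1.4 -75.2  14.9]
1139 -57.685467 [ 0.4908431  -0.00514076] [0.4651724  0.03544347] [ 0.51531318 -0.04382689] 0.1727731484244086
```

View pics/w2.png

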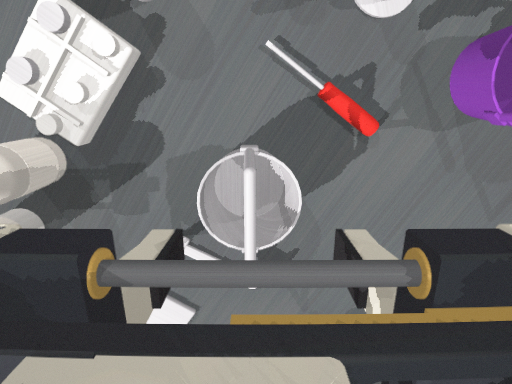

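Wrist view: bar runs vertically in the picture at u≈250 (near end (250,150)), centred between the fingers, so yaw is right; wrist depth gives bar angle -57.7° and grip point about (0.504,-0.027).

```bash
python3 -m inch '[{"x":0.15,"y":-0.2,"z":0.4,"yaw":0},{"x":0.05,"y":-0.1,"z":0.7,"yaw":0},{"x":0,"y":-0.05,"z":0.7,"yaw":0},{"x":0,"y":0,"z":0.5,"yaw":0},{"x":0,"y":0,"z":0,"yaw":0}]'
```

```text
time_s: 17.5
tcp_pos: [0.5053, -0.0294, 0.1955]
eef_rot: [177.8, 2.0, -57.3]
contact_force: [-0.7, -0.4, -0.0]
gripper_width: 0.0878
```

```bash
python3 -m inch '[{"x":0,"y":-0.06,"z":0.5,"yaw":0},{"x":0,"y":0,"z":0.6,"yaw":0},{"x":0,"y":0,"z":0.4,"yaw":0},{"x":0,"y":0,"z":0,"yaw":0}]'
```

```text
time_s: 17.83
tcp_pos: [0.5047, -0.0302, 0.1556]
eef_rot: [177.7, 1.9, -57.4]
contact_force: [-1.2, -0.4, -1.1]
gripper_width: 0.0876
```

Close on the bar.

```bash
python3 -m inch '[{"x":0,"y":0,"z":0,"yaw":0},{"x":0,"y":0,"z":0,"yaw":0},{"x":0,"y":0,"z":0,"yaw":0},{"x":0,"y":0,"z":0,"yaw":0},{"x":0,"y":0,"z":0,"yaw":0}]' -1 50
python3 -m inch '[{"x":0,"y":0,"z":0,"yaw":0},{"x":0,"y":0,"z":0,"yaw":0},{"x":0,"y":0,"z":0,"yaw":0},{"x":0,"y":0,"z":0,"yaw":0}]'
```

```text
time_s: 18.25
tcp_pos: [0.5063, -0.0307, 0.158]
eef_rot: [177.8, 1.9, -57.4]
contact_force: [0.1, -0.8, -0.9]
gripper_width: 0.0598
time_s: 18.58
tcp_pos: [0.507, -0.0305, 0.1594]
eef_rot: [177.9, 1.8, -57.4]
contact_force: [0.1, -0.5, -0.0]
gripper_width: 0.0332
```

```bash
python3 -m inch '[{"x":0,"y":0,"z":0.1,"yaw":0},{"x":0,"y":0,"z":0,"yaw":0},{"x":0,"y":0,"z":0,"yaw":0},{"x":0,"y":0,"z":0,"yaw":0},{"x":0,"y":0,"z":0,"yaw":0}]'
python3 -m inch '[{"x":0,"y":0,"z":0,"yaw":0},{"x":0,"y":0,"z":0,"yaw":0}]'
```

```text
time_s: 19.0
tcp_pos: [0.5067, -0.0304, 0.1565]
eef_rot: [177.9, 1.8, -57.4]
contact_force: [0.5, -0.4, 0.4]
gripper_width: 0.0024
time_s: 19.17
tcp_pos: [0.5067, -0.0304, 0.1564]
eef_rot: [177.9, 1.8, -57.4]
contact_force: [0.6, 0.1, -0.0]
gripper_width: 0.0005
```

Run:
```python
from m import *
a=cap('side')[0][150:280,150:330]; b=cap('scene')[0][120:250,190:370]; c=cap('wrist')[0]
o=np.hstack([cv2.resize(a,None,fx=2.2,fy=2.2),cv2.resize(b,None,fx=2.2,fy=2.2)])
o=np.vstack([o,cv2.resize(c[60:300,:],(o.shape[1],310))])
print(o.shape);cv2.imwrite('pics/e.png',o[:,:,::-1])
for n,b in(('scene',(215,165,290,240)),('side',(198,178,262,252))):
    P=pts(n,b,.005,.085);P=P[np.hypot(P[:,0]-.48,P[:,1]-.005)>.05];print(n,'pail',circ(P,.0605,np.array([.48,.005])))
```

```text
(596, 792, 3)
scene pail (array([0.4819, 0.0081]), 1724, 0.0033)
side pail (array([0.481 , 0.0042]), 1106, 0.0036)
```

View pics/e.png

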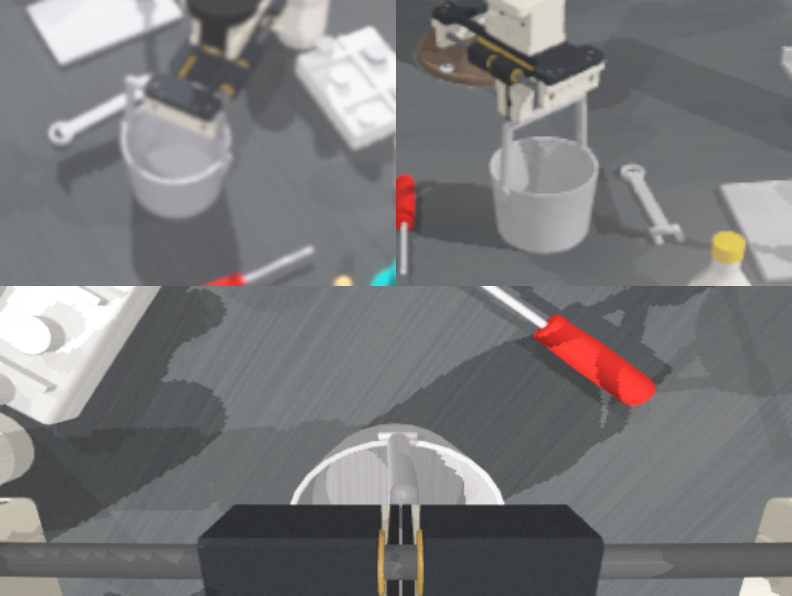

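```bash
python3 - <<'E'
from m import *
st();t=np.array(r.get_state()['tcp_pos'])
mid=np.array([.4815,.006]);ex=np.array([.847,.531]);ey=np.array([-.531,.847])
for n in('scene','side'):
    z=np.load(f'pics/{n}.npz');P=cloud(z['d'],z).reshape(-1,3);P=P[np.isfinite(P[:,0])]
    P=P[(np.hypot(P[:,0]-mid[0],P[:,1]-mid[1])<.075)&(P[:,2]>.1)&(P[:,2]<.23)]
    q=np.c_[(P[:,:2]-mid)@ex,(P[:,:2]-mid)@ey,P[:,2]]*1000
    print(n)
    for lo in range(120,220,6):
        s=q[(q[:,2]>=lo)&(q[:,2]<lo+6)]
        print(lo,' '.join('(%d,%d)'%(a,b) for a,b in sorted(s[:,:2].astype(int).tolist(),key=lambda v:v[1])[::max(1,len(s)//12)]))
E
python3 -c "
import cv2;im=cv2.imread('pics/e.png');cv2.imwrite('pics/e2.png',cv2.resize(im[60:200,450:650],None,fx=4,fy=4))"
```

```text
19.3167 [ 0.5067 -0.0304  0.1564] [177.92   1.82 -57.41] F [ 0.6 -1.  -0.2] w 0.0003 [ 17.7   9.  -21.6  -1.4 -61.9  15.6]
scene
120 (4,-66) (0,-62) (2,-61) (2,-61) (6,-61) (-2,-60) (9,-60) (3,-59) (8,-59) (7,-55) (4,-53) (1,56) (3,58) (2,59) (3,59) (5,60) (7,62) (6,63)
126 (2,-64) (4,-62) (-2,-60) (4,-60) (6,-58) (6,-55) (2,55) (0,57) (0,58) (5,59) (4,60) (6,63)
132 (3,-62) (2,-61) (2,-61) (6,-61) (6,-61) (-2,-60) (7,-59) (6,-58) (7,-56) (-2,56) (-3,57) (0,57) (3,57) (5,59) (6,62)
138 (7,-62) (2,-61) (-1,-61) (-1,-60) (1,-60) (3,-59) (6,-58) (10,-58) (5,-57) (5,-54) (5,-54) (-1,55) (2,55) (-3,57) (3,57) (8,57) (0,58) (5,58) (6,58) (-1,59) (2,59) (7,61) (5,63)
144 (4,-62) (-1,-61) (-1,-61) (5,-60) (0,-59) (3,-58) (6,-58) (6,-57) (6,-55) (6,-54) (5,55) (-3,56) (0,56) (2,58) (6,58) (4,59) (6,61) (5,62)
150 (2,-60) (5,-60) (4,-60) (3,-59) (0,-59) (7,-59) (4,-56) (8,-56) (7,-55) (2,-54) (2,54) (-1,54) (2,54) (-1,55) (4,56) (-4,57) (1,58) (4,59) (5,59) (7,60) (7,60)
156 (2,-61) (5,-60) (4,-59) (0,-59) (5,-57) (4,-56) (8,-56) (5,-53) (5,-50) (5,-50) (4,-30) (3,-22) (3,38) (2,54) (4,56) (6,
[... 1662 characters left out ...]
-60) (-4,-57) (0,52) (-1,52) (-3,54) (-1,55) (-6,55) (-3,57) (-6,58) (-4,62) (-1,64)
144 (-1,-64) (-3,-59) (-4,-57) (0,53) (0,53) (-4,56) (-5,58) (-6,58) (-1,64)
150 (0,-63) (2,-62) (-2,-61) (-6,-60) (-4,-59) (-5,-57) (-5,-57) (-3,-56) (0,52) (-5,52) (-4,53) (-2,54) (-6,55) (-5,58) (-4,61)
156 (2,-62) (-4,-62) (3,-61) (-1,-61) (-2,-61) (-3,-59) (-4,-57) (-3,42) (-2,48) (-6,54) (-5,58) (-5,58) (-3,62) (-3,62)
162 (2,-61) (0,-60) (-4,-59) (-1,-58) (4,-57) (-2,-56) (-5,40) (-3,44) (-1,45) (-5,49) (-3,53) (-2,56) (-3,58) (0,63)
168 (0,-57) (-1,-55) (-1,39) (-3,41) (2,44) (0,46) (-3,47) (-4,49) (0,52) (-8,53) (0,54) (-6,57) (-3,58)
174 (11,-57) (18,-56)
180 
186 
192 
198 
204 
210 
216 (-10,-59)
```

The fingers closed just above the bar: depth shows the finger ends at z≈0.173 although the state implies 0.145. I lift, open, and measure the true fingertip height against the state.

```bash
python3 -m inch '[{"x":0,"y":0,"z":-0.5,"yaw":0},{"x":0,"y":0,"z":-0.6,"yaw":0},{"x":0,"y":0,"z":0,"yaw":0},{"x":0,"y":0,"z":0,"yaw":0},{"x":0,"y":0,"z":0,"yaw":0}]' 1 50
python3 -m inch '[{"x":0,"y":0,"z":0,"yaw":0},{"x":0,"y":0,"z":0,"yaw":0},{"x":0,"y":0,"z":0,"yaw":0},{"x":0,"y":0,"z":0,"yaw":0},{"x":0,"y":0,"z":0,"yaw":0}]'
cat > f.py <<'E'
from m import *
st();s=r.get_state();t=np.array(s['tcp_pos']);psi=np.radians(s['eef_rot'][2]);tx=np.array([np.cos(psi),np.sin(psi)]);ty=np.array([np.sin(psi),-np.cos(psi)])
for n in('scene','side','wrist'):
    im,d,ci=cap(n)
    P=cloud(d,ci).reshape(-1,3);P=P[np.isfinite(P[:,0])];q=np.c_[(P[:,:2]-t[:2])@tx,(P[:,:2]-t[:2])@ty,P[:,2]-t[2]]*1000
    for sgn in(1,-1):
        f=q[(abs(q[:,0])<16)&(q[:,1]*sgn>34)&(q[:,1]*sgn<75)&(q[:,2]>-40)]
        if len(f)>3: print(n,sgn,len(f),'z rel pct',np.percentile(f[:,2],[0,2,5,20]).round(1),'x',np.percentile(f[:,0],[2,98]).round(1),'y',np.percentile(f[:,1],[2,98]).round(1))
T=np.array(r.camera_info('wrist')['pose']);print('cam-tcp',(T[:3,3]-t).round(4))
E
python3 f.py
```

```text
time_s: 19.73
tcp_pos: [0.5075, -0.0307, 0.1841]
eef_rot: [177.9, 1.9, -57.4]
contact_force: [0.3, -0.8, -0.8]
gripper_width: 0.0283
time_s: 20.15
tcp_pos: [0.5063, -0.0308, 0.1821]
eef_rot: [177.7, 1.9, -57.4]
contact_force: [0.5, 0.4, 1.5]
gripper_width: 0.0617
20.15 [ 0.5063 -0.0308  0.1821] [177.69   1.93 -57.44] F [0.5 0.4 1.5] w 0.0617 [ 17.7   7.8 -19.4  -1.4 -65.6  15.5]
scene 1 141 z rel pct [23.3 26.  30.3 50.6] x [-14.4  14.8] y [34.2 73.7]
scene -1 1541 z rel pct [ 20.6  30.3  43.3 153. ] x [-15.3  15.5] y [-71.2 -38.3]
side 1 431 z rel pct [ 19.7  27.1  70.8 123.5] x [-15.3  15.5] y [34.1 73.3]
side -1 139 z rel pct [20.5 26.1 32.8 65.4] x [-15.6  15.4] y [-63.  -34.8]
wrist 1 1955 z rel pct [21.5 26.  28.9 41.2] x [-7.8 13.8] y [34.1 74.4]
wrist -1 2672 z rel pct [17.5 21.  23.7 35.6] x [-7.2 15.3] y [-53.3 -37. ]
cam-tcp [ 0.0503 -0.0633  0.1747]
```

```bash
python3 -m inch '[{"x":0,"y":0,"z":0,"yaw":0},{"x":0,"y":-0.05,"z":0,"yaw":0},{"x":0,"y":0,"z":0.2,"yaw":0},{"x":0,"y":0,"z":0.4,"yaw":0},{"x":0,"y":-0.05,"z":0.4,"yaw":0}]' 1 50
python3 -m inch '[{"x":0,"y":0,"z":0.4,"yaw":0},{"x":0,"y":0,"z":0.3,"yaw":0},{"x":0,"y":0,"z":0,"yaw":0}]'
```

```text
time_s: 20.72
tcp_pos: [0.5088, -0.029, 0.1574]
eef_rot: [177.9, 1.8, -57.4]
contact_force: [-0.2, 0.0, -0.1]
gripper_width: 0.0878
time_s: 20.97
tcp_pos: [0.5059, -0.0289, 0.1346]
eef_rot: [177.7, 1.9, -57.5]
contact_force: [-1.0, 0.2, 0.6]
gripper_width: 0.0878
```

```bash
python3 -m inch '[{"x":0,"y":0,"z":0.25,"yaw":0},{"x":0,"y":0,"z":0,"yaw":0},{"x":0,"y":0,"z":0,"yaw":0}]' -1 55
python3 -m inch '[{"x":0,"y":0,"z":0,"yaw":0},{"x":0,"y":0,"z":0,"yaw":0},{"x":0,"y":0,"z":0,"yaw":0},{"x":0,"y":0,"z":0,"yaw":0},{"x":0,"y":0,"z":0,"yaw":0}]'
python3 -m inch '[{"x":0,"y":0,"z":0,"yaw":0},{"x":0,"y":0,"z":0,"yaw":0},{"x":0,"y":0,"z":0,"yaw":0},{"x":0,"y":0,"z":0,"yaw":0}]'
```

```text
time_s: 21.22
tcp_pos: [0.5051, -0.029, 0.1267]
eef_rot: [177.6, 2.0, -57.5]
contact_force: [0.2, 0.3, -0.0]
gripper_width: 0.0728
time_s: 21.63
tcp_pos: [0.506, -0.0289, 0.128]
eef_rot: [177.7, 1.9, -57.4]
contact_force: [0.3, -0.4, -0.4]
gripper_width: 0.0398
time_s: 21.97
tcp_pos: [0.5062, -0.0289, 0.1285]
eef_rot: [177.8, 1.9, -57.4]
contact_force: [-0.6, 0.0, -0.0]
gripper_width: 0.0135
```

```bash
python3 -m inch '[{"x":0,"y":0,"z":0,"yaw":0},{"x":0,"y":0,"z":0,"yaw":0},{"x":0,"y":0,"z":0,"yaw":0}]'
python3 -m inch '[{"x":0,"y":0,"z":-0.3,"yaw":0},{"x":0,"y":0,"z":-0.5,"yaw":0},{"x":0,"y":0,"z":-0.4,"yaw":0},{"x":0,"y":0,"z":0,"yaw":0}]'
cat > p.py <<'E'
from m import *
import sys
st();t=np.array(r.get_state()['tcp_pos'])
for n in('scene','side'):
    im,d,ci=cap(n,'g_%s.png'%n); P=cloud(d,ci).reshape(-1,3); P=P[np.isfinite(P[:,0])]
    # pail body: below state tcp level, inside cylinder of 0.16 around tcp ; greyish
    q=P[(np.hypot(P[:,0]-t[0],P[:,1]-t[1])<.125)&(P[:,2]<t[2]+.06)&(P[:,2]>.012)]
    np.save(f'pics/q_{n}.npy',q)
    h=np.histogram(q[:,2],bins=np.arange(0.01,.3,.01))[0];print(n,h)
E
python3 p.py
```

```text
time_s: 22.22
tcp_pos: [0.506, -0.0287, 0.1285]
eef_rot: [177.8, 1.9, -57.5]
contact_force: [-1.0, -0.6, 0.0]
gripper_width: 0.0109
time_s: 22.55
tcp_pos: [0.506, -0.0292, 0.1587]
eef_rot: [177.5, 2.0, -57.5]
contact_force: [0.6, 0.3, -3.0]
gripper_width: 0.0104
22.55 [ 0.506  -0.0292  0.1587] [177.51   2.02 -57.49] F [ 0.6  0.3 -3. ] w 0.0104 [ 17.8   9.1 -21.1  -1.5 -62.8  15.5]
scene [  0   5 100 146 193 223 238 245 260 285 321  93  34  32  32  32  25  52
  72  69  53   0   0   0   0   0   0   0]
side [  0 173 339 151 145 129 109 124 124 115 197  52  27  24  24  26  28  18
  65   0   0   0   0   0   0   0   0   0]
```

View pics/g_scene.png

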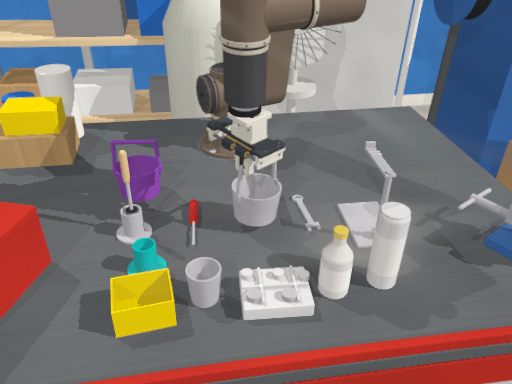

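Scene view: pail lifted upright in the gripper at (257,200), brush upright in its tube (130,210), everything else in place. Bar is now at state z + 36 mm. Lift, turn to the stand's yaw, and carry over.

```bash
python3 -m inch '[{"x":0,"y":0,"z":-0.5,"yaw":0},{"x":0,"y":0,"z":-0.6,"yaw":0.4},{"x":0,"y":0,"z":-0.6,"yaw":0.8},{"x":0,"y":0,"z":-0.4,"yaw":0.9},{"x":0,"y":0,"z":0,"yaw":0.9}]'
python3 -m inch '[{"x":0,"y":0.2,"z":0,"yaw":0.9},{"x":0,"y":0.3,"z":0,"yaw":0.9},{"x":0,"y":0.3,"z":0,"yaw":0.9},{"x":0,"y":0.4,"z":0,"yaw":0.9},{"x":0,"y":0.4,"z":0,"yaw":0.9}]'
```

```text
time_s: 23.07
tcp_pos: [0.5051, -0.0299, 0.2072]
eef_rot: [176.6, 1.6, -69.9]
contact_force: [0.7, 0.1, -2.9]
gripper_width: 0.0106
time_s: 23.48
tcp_pos: [0.4645, -0.0377, 0.2064]
eef_rot: [176.0, 0.4, -88.9]
contact_force: [-0.8, -0.4, -2.9]
gripper_width: 0.0104
```

```bash
python3 -m inch '[{"x":-0.4,"y":0.3,"z":0,"yaw":0.4},{"x":-0.6,"y":0.3,"z":0,"yaw":0.4},{"x":-0.8,"y":0.3,"z":0,"yaw":0},{"x":-0.8,"y":0.2,"z":0,"yaw":0},{"x":-0.8,"y":0.2,"z":0,"yaw":0}]'
python3 -m inch '[{"x":-0.8,"y":0.2,"z":0,"yaw":0},{"x":-0.8,"y":0,"z":0,"yaw":0},{"x":-0.8,"y":0,"z":0,"yaw":0},{"x":-0.6,"y":0,"z":0,"yaw":0},{"x":-0.2,"y":0,"z":0,"yaw":0}]'
```

```text
time_s: 23.9
tcp_pos: [0.4289, 0.0466, 0.2053]
eef_rot: [175.6, 0.0, -92.9]
contact_force: [-0.6, 0.3, -3.4]
gripper_width: 0.0105
time_s: 24.32
tcp_pos: [0.4238, 0.1315, 0.2029]
eef_rot: [175.3, 0.0, -92.9]
contact_force: [0.9, 0.1, -3.4]
gripper_width: 0.0105
```

```bash
python3 -m inch '[{"x":-0.7,"y":-0.03,"z":0,"yaw":0},{"x":-0.9,"y":-0.03,"z":0,"yaw":0},{"x":-0.9,"y":-0.03,"z":0,"yaw":0},{"x":-0.9,"y":-0.03,"z":0,"yaw":0},{"x":-0.8,"y":-0.03,"z":0,"yaw":0}]'
python3 -m inch '[{"x":-0.7,"y":0,"z":0,"yaw":0},{"x":-0.4,"y":0,"z":0,"yaw":0},{"x":0,"y":0,"z":0,"yaw":0},{"x":0,"y":0,"z":0,"yaw":0}]'
cat > k.py <<'E'
from m import *
st();t=np.array(r.get_state()['tcp_pos'])
zb=t[2]+.0365
for n in('scene','side'):
    im,d,ci=cap(n,'k_%s.png'%n);P=cloud(d,ci).reshape(-1,3);P=P[np.isfinite(P[:,0])]
    q=P[(abs(P[:,2]-zb)<.012)&(abs(P[:,0]-t[0])<.02)&(P[:,1]>t[1]+.0)&(P[:,1]<t[1]+.13)]
    for y in np.arange(t[1],t[1]+.13,.012):
        s=q[(q[:,1]>=y)&(q[:,1]<y+.012)]
        if len(s)>1: print(n,round(y+.006,3),len(s),'x',s[:,0].min().round(4),s[:,0].max().round(4),'z',s[:,2].min().round(3),s[:,2].max().round(3))
    l=P[(P[:,2]>.208)&(P[:,2]<.219)&(abs(P[:,0]-.463)<.015)&(abs(P[:,1]-.306)<.02)];print('lip',len(l),l.min(0) if len(l) else 0,l.max(0) if len(l) else 0)
E
python3 k.py
```

```text
time_s: 24.73
tcp_pos: [0.43, 0.2359, 0.1994]
eef_rot: [175.1, -0.2, -93.0]
contact_force: [0.4, -0.0, -3.6]
gripper_width: 0.0105
time_s: 25.07
tcp_pos: [0.4309, 0.2666, 0.1968]
eef_rot: [174.9, -0.4, -92.9]
contact_force: [-0.2, -0.8, -4.0]
gripper_width: 0.0103
25.0667 [0.4309 0.2666 0.1968] [174.89  -0.42 -92.86] F [-0.2 -0.8 -4. ] w 0.0103 [ 50.7   8.1 -15.9  -4.1 -69.4 -52. ]
scene 0.285 2 x 0.4417 0.4425 z 0.232 0.232
scene 0.297 5 x 0.4372 0.4413 z 0.229 0.231
scene 0.309 5 x 0.4391 0.4447 z 0.229 0.231
scene 0.321 7 x 0.4385 0.444 z 0.225 0.229
scene 0.333 11 x 0.4372 0.4466 z 0.223 0.234
scene 0.345 16 x 0.4382 0.4485 z 0.223 0.237
scene 0.357 22 x 0.4338 0.4449 z 0.222 0.233
scene 0.369 18 x 0.4376 0.4498 z 0.222 0.236
lip 47 [0.45536815 0.29663185 0.20840285] [0.46989511 0.32321871 0.21833434]
side 0.273 12 x 0.414 0.4439 z 0.222 0.245
lip 0 0 0
```

View pics/k_side.png

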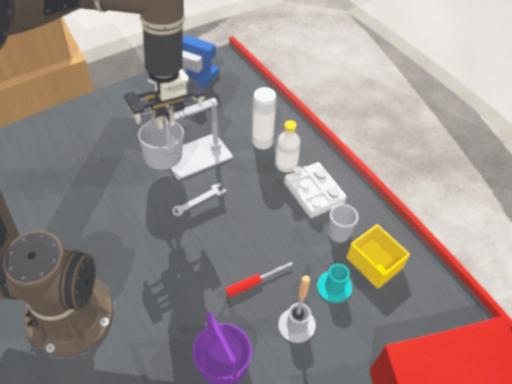

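Side view: pail hangs from the gripper at (162,143) just robot-side of the hook tip (185,113), all else in place. The bar is low at its far end; raise ~20 mm before going over the lip.

```bash
python3 -m inch '[{"x":0,"y":0,"z":-0.4,"yaw":0},{"x":0,"y":0,"z":-0.4,"yaw":0},{"x":0,"y":0,"z":0,"yaw":0}]'
python3 k.py
```

```text
time_s: 25.42
tcp_pos: [0.4328, 0.2638, 0.219]
eef_rot: [174.9, -0.5, -93.0]
contact_force: [0.2, 0.2, -2.4]
gripper_width: 0.0105
25.4167 [0.4328 0.2638 0.219 ] [174.89  -0.46 -92.99] F [ 0.2  0.2 -2.4] w 0.0105 [ 50.3   7.2 -14.   -4.  -72.2 -52. ]
scene 0.282 4 x 0.4401 0.4449 z 0.251 0.256
scene 0.294 7 x 0.4403 0.4444 z 0.251 0.254
scene 0.306 9 x 0.4421 0.4449 z 0.251 0.255
scene 0.318 10 x 0.4411 0.447 z 0.249 0.254
scene 0.33 11 x 0.4384 0.4464 z 0.25 0.256
scene 0.342 17 x 0.4378 0.4488 z 0.246 0.257
scene 0.354 17 x 0.4405 0.4489 z 0.249 0.258
scene 0.366 18 x 0.4408 0.4498 z 0.244 0.256
lip 45 [0.45872998 0.296361   0.20807932] [0.4693518  0.32200988 0.21743933]
side 0.27 13 x 0.4149 0.4458 z 0.245 0.266
lip 0 0 0
```

```bash
python3 -m inch '[{"x":0,"y":-0.4,"z":0,"yaw":0},{"x":0,"y":-0.6,"z":0,"yaw":0},{"x":0,"y":-0.6,"z":-0.1,"yaw":0},{"x":0,"y":-0.5,"z":-0.1,"yaw":0},{"x":0,"y":0,"z":0,"yaw":0}]'
cat > k2.py <<'E'
from m import *
st();t=np.array(r.get_state()['tcp_pos'])
zb=t[2]+.034
im,d,ci=cap('scene','k2_scene.png');P=cloud(d,ci).reshape(-1,3);P=P[np.isfinite(P[:,0])]
for y in np.arange(t[1]+.012,t[1]+.11,.008):
    s=P[(P[:,1]>=y)&(P[:,1]<y+.008)&(abs(P[:,0]-t[0]-.008)<.022)&(P[:,2]>.19)&(P[:,2]<zb+.012)]
    b=s[(abs(s[:,2]-zb)<.01)]
    if len(b): print(round(y+.004,3),len(b),'bar x',b[:,0].min().round(4),b[:,0].max().round(4),'z',b[:,2].min().round(3),b[:,2].max().round(3))
q=P[(P[:,2]>.194)&(P[:,2]<.208)&(abs(P[:,1]-.306)<.02)&(P[:,0]>.51)&(P[:,0]<.58)];print('arm',np.median(q,0),len(q))
# pail body
c=np.array([t[0],t[1]+.043])
for lo in(.1,.12,.14):
    o=lo+zb-.25
    s=P[(P[:,2]>o)&(P[:,2]<o+.02)&(np.hypot(P[:,0]-c[0],P[:,1]-c[1])<.085)&(np.hypot(P[:,0]-c[0],P[:,1]-c[1])>.045)];print(o.round(3),circ(s,.06,c))
E
python3 k2.py
```

```text
time_s: 25.93
tcp_pos: [0.4897, 0.26, 0.2174]
eef_rot: [174.9, -0.4, -92.9]
contact_force: [1.1, 0.2, -3.9]
gripper_width: 0.0101
25.9333 [0.4897 0.26   0.2174] [174.86  -0.42 -92.94] F [ 1.1  0.2 -3.9] w 0.0101 [ 45.5  12.   -8.5  -3.7 -73.3 -47.2]
0.276 1 bar x 0.5007 0.5007 z 0.252 0.252
0.284 3 bar x 0.4985 0.501 z 0.25 0.252
0.292 3 bar x 0.4986 0.5025 z 0.25 0.252
0.3 3 bar x 0.5008 0.5056 z 0.251 0.253
0.308 4 bar x 0.499 0.5026 z 0.249 0.25
0.316 2 bar x 0.5016 0.5025 z 0.25 0.25
0.324 4 bar x 0.4995 0.5029 z 0.248 0.252
0.332 6 bar x 0.4963 0.5043 z 0.248 0.253
0.34 8 bar x 0.5001 0.504 z 0.247 0.254
0.348 15 bar x 0.4962 0.5061 z 0.246 0.255
0.356 13 bar x 0.4982 0.5062 z 0.243 0.255
0.364 11 bar x 0.4989 0.5065 z 0.242 0.254
arm [0.54545849 0.30556366 0.20076755] 185
0.101 (array([0.4862, 0.3002]), 303, 0.0033)
0.121 (array([0.4899, 0.3005]), 427, 0.0027)
0.141 (array([0.4913, 0.3009]), 423, 0.002)
```

```bash
python3 -m inch '[{"x":-0.12,"y":-0.2,"z":0.1,"yaw":0},{"x":0,"y":-0.1,"z":0.3,"yaw":0},{"x":0,"y":0,"z":0.4,"yaw":0},{"x":0,"y":0,"z":0.2,"yaw":0},{"x":0,"y":0,"z":0,"yaw":0}]'
python3 k2.py
```

```text
time_s: 26.4
tcp_pos: [0.4944, 0.2618, 0.1866]
eef_rot: [174.6, -0.5, -93.0]
contact_force: [-0.8, -0.2, -4.7]
gripper_width: 0.0108
26.4 [0.4944 0.2618 0.1866] [174.65  -0.55 -93.03] F [-0.8 -0.2 -4.7] w 0.0108 [ 45.2  13.8 -10.2  -3.9 -70.  -46.8]
0.342 8 bar x 0.5029 0.5117 z 0.216 0.223
0.35 9 bar x 0.5023 0.5079 z 0.214 0.225
0.358 12 bar x 0.5028 0.5093 z 0.211 0.225
0.366 13 bar x 0.5023 0.5091 z 0.212 0.222
arm [0.54514968 0.30473774 0.20109828] 185
0.071 (array([0.4882, 0.3011]), 332, 0.0039)
0.091 (array([0.4916, 0.3012]), 448, 0.0028)
0.111 (array([0.4935, 0.3021]), 467, 0.002)
```

```bash
python3 -m inch '[{"x":0,"y":0,"z":0.2,"yaw":0},{"x":0,"y":0,"z":0.15,"yaw":0},{"x":0,"y":0,"z":0,"yaw":0}]'
python3 -m inch '[{"x":0,"y":0,"z":0.1,"yaw":0},{"x":0,"y":0,"z":0,"yaw":0}]'
```

```text
time_s: 26.7
tcp_pos: [0.4931, 0.262, 0.1778]
eef_rot: [174.7, -0.5, -93.0]
contact_force: [0.1, 0.0, -2.5]
gripper_width: 0.0107
time_s: 26.87
tcp_pos: [0.4928, 0.2623, 0.1755]
eef_rot: [174.7, -0.5, -92.9]
contact_force: [-0.1, 0.0, -4.4]
gripper_width: 0.0106
```

```bash
python3 -m inch '[{"x":0,"y":0,"z":0.1,"yaw":0},{"x":0,"y":0,"z":0.03,"yaw":0}]'
python3 -m inch '[{"x":0,"y":0,"z":0.1,"yaw":0},{"x":0,"y":0,"z":0,"yaw":0}]'
python3 k2.py
```

```text
time_s: 27.03
tcp_pos: [0.4935, 0.2627, 0.1733]
eef_rot: [174.9, -0.4, -92.9]
contact_force: [1.2, 0.2, -1.0]
gripper_width: 0.0105
time_s: 27.2
tcp_pos: [0.4945, 0.2629, 0.1721]
eef_rot: [175.0, -0.3, -92.9]
contact_force: [-1.6, -0.7, 0.8]
gripper_width: 0.0102
27.2 [0.4945 0.2629 0.1721] [175.01  -0.34 -92.91] F [-1.6 -0.7  0.8] w 0.0102 [ 45.4  14.2 -11.7  -3.8 -67.7 -46.7]
0.279 1 bar x 0.5173 0.5173 z 0.199 0.199
0.295 15 bar x 0.5001 0.524 z 0.196 0.207
0.303 18 bar x 0.5085 0.5242 z 0.199 0.205
0.311 10 bar x 0.5059 0.5213 z 0.201 0.204
0.319 12 bar x 0.5077 0.5216 z 0.2 0.204
0.343 4 bar x 0.5069 0.508 z 0.205 0.209
0.351 16 bar x 0.5005 0.5097 z 0.203 0.213
0.359 17 bar x 0.4994 0.5094 z 0.199 0.213
0.367 18 bar x 0.5016 0.5107 z 0.196 0.213
0.375 1 bar x 0.5043 0.5043 z 0.196 0.196
arm [0.54500669 0.30537607 0.20095924] 180
0.056 (array([0.4952, 0.3082]), 279, 0.0038)
0.076 (array([0.4981, 0.3074]), 437, 0.0029)
0.096 (array([0.4985, 0.3065]), 456, 0.0021)
```

```bash
python3 -m inch '[{"x":0,"y":0,"z":0.03,"yaw":0},{"x":0,"y":0,"z":0,"yaw":0},{"x":0,"y":0,"z":0,"yaw":0},{"x":0,"y":0,"z":0,"yaw":0},{"x":0,"y":0,"z":0,"yaw":0}]' 0.6 50
python3 -m inch '[{"x":0,"y":0,"z":0,"yaw":0},{"x":0,"y":0,"z":0,"yaw":0},{"x":0,"y":0,"z":0,"yaw":0},{"x":0,"y":0,"z":0,"yaw":0},{"x":0,"y":0,"z":0,"yaw":0}]'
python3 k2.py
```

```text
time_s: 27.67
tcp_pos: [0.4944, 0.2635, 0.1721]
eef_rot: [175.0, -0.3, -92.9]
contact_force: [-0.2, -0.9, 0.4]
gripper_width: 0.0386
time_s: 28.08
tcp_pos: [0.4943, 0.2636, 0.1719]
eef_rot: [175.0, -0.3, -92.9]
contact_force: [-0.5, 0.5, 0.1]
gripper_width: 0.0684
28.0833 [0.4943 0.2636 0.1719] [175.03  -0.27 -92.89] F [-0.5  0.5  0.1] w 0.0684 [ 45.4  14.2 -11.7  -3.8 -67.7 -46.7]
0.296 14 bar x 0.5058 0.5241 z 0.196 0.206
0.304 13 bar x 0.5055 0.524 z 0.199 0.205
0.312 12 bar x 0.5085 0.5228 z 0.199 0.204
0.32 11 bar x 0.5075 0.5229 z 0.2 0.205
0.344 4 bar x 0.5036 0.508 z 0.205 0.215
0.352 14 bar x 0.5031 0.5105 z 0.204 0.215
0.36 21 bar x 0.4995 0.5096 z 0.197 0.216
0.368 17 bar x 0.5009 0.51 z 0.197 0.213
arm [0.54588621 0.30509483 0.20071074] 180
0.056 (array([0.4993, 0.312 ]), 270, 0.0037)
0.076 (array([0.5015, 0.3101]), 420, 0.0029)
0.096 (array([0.5014, 0.3092]), 461, 0.0021)
```

```bash
python3 -m inch '[{"x":0,"y":0.02,"z":-0.3,"yaw":0},{"x":0,"y":0.04,"z":-0.5,"yaw":0},{"x":0,"y":0.05,"z":-0.7,"yaw":0},{"x":0,"y":0.05,"z":-0.7,"yaw":0},{"x":0.1,"y":0.05,"z":-0.8,"yaw":0}]'
python3 -m inch '[{"x":0.8,"y":0,"z":-0.8,"yaw":0},{"x":0.9,"y":0,"z":-0.6,"yaw":0},{"x":0.9,"y":0,"z":0,"yaw":0},{"x":0.9,"y":0,"z":0,"yaw":0},{"x":0.6,"y":0,"z":0,"yaw":0}]'
cat > z.py <<'E'
from m import *
st()
for n in('scene','side'):
    im,d,ci=cap(n,'z_%s.png'%n);P=cloud(d,ci).reshape(-1,3);P=P[np.isfinite(P[:,0])]
    c=np.array([.501,.306]);R=np.hypot(P[:,0]-c[0],P[:,1]-c[1])
    for lo in(.05,.065,.08,.095,.11):
        s=P[(P[:,2]>lo)&(P[:,2]<lo+.015)&(R<.08)&(R>.045)];print(n,lo,circ(s,.056+.1*(lo+.0075-.042),c))
    s=P[(P[:,2]>.196)&(P[:,2]<.218)&(abs(P[:,0]-.501)<.014)&(abs(P[:,1]-.306)<.07)&(abs(P[:,1]-.306)>.02)]
    for sg in(-1,1):
        u=s[(s[:,1]-.306)*sg>0]
        if len(u)>2:print('bar',sg,len(u),u[:,0].min(),u[:,0].max(),'ztop',u[:,2].max())
    s=P[(R<.07)&(P[:,2]>.02)&(P[:,2]<.19)];print('pail zmin',np.percentile(s[:,2],[0,2]))
E
python3 z.py
```

```text
time_s: 28.55
tcp_pos: [0.4933, 0.2599, 0.2468]
eef_rot: [174.6, -0.6, -92.9]
contact_force: [0.7, 0.4, -0.1]
gripper_width: 0.0701
time_s: 28.97
tcp_pos: [0.4939, 0.1574, 0.2926]
eef_rot: [175.2, -0.3, -92.6]
contact_force: [-0.4, -0.6, 0.5]
gripper_width: 0.0701
28.9667 [0.4939 0.1574 0.2926] [175.16  -0.33 -92.64] F [-0.4 -0.6  0.5] w 0.0701 [ 37.    6.2  -6.1  -2.9 -81.7 -39.2]
scene 0.05 (array([0.4986, 0.3105]), 149, 0.0017)
scene 0.065 (array([0.5012, 0.3107]), 254, 0.0028)
scene 0.08 (array([0.5015, 0.3104]), 324, 0.0031)
scene 0.095 (array([0.5023, 0.3116]), 341, 0.003)
scene 0.11 (array([0.5011, 0.3095]), 362, 0.0033)
bar -1 84 0.4933013797423641 0.5087010162336902 ztop 0.2161373930642232
bar 1 92 0.4958804031341816 0.5110212592105402 ztop 0.2167058957049819
pail zmin [0.04285652 0.04840877]
side 0.05 (array([0.5003, 0.3059]), 201, 0.0025)
side 0.065 (array([0.5004, 0.306 ]), 243, 0.0027)
side 0.08 (array([0.5  , 0.306]), 248, 0.0024)
side 0.095 (array([0.4998, 0.3058]), 275, 0.0027)
side 0.11 (array([0.5004, 0.305 ]), 260, 0.0026)
bar -1 29 0.4920515048458951 0.5032791141748184 ztop 0.2128121669874089
pail zmin [0.03729675 0.04273799]
```

Hanging level and upright at the seat (underside ≈ 0.042). Wait a bit, recheck stillness, and view.

```bash
for i in 1 2 3; do python3 -m inch '[{"x":0.3,"y":0,"z":0,"yaw":0},{"x":0,"y":0,"z":0,"yaw":0},{"x":0,"y":0,"z":0,"yaw":0},{"x":0,"y":0,"z":0,"yaw":0},{"x":0,"y":0,"z":0,"yaw":0}]' | head -2; done
python3 z.py | grep -E '0.05|0.08|zmin|^[0-9]'
python3 -c "
import cv2,numpy as np
a=cv2.imread('pics/z_scene.png');b=cv2.imread('pics/z_side.png')
cv2.imwrite('pics/zz.png',np.hstack([a[100:,80:440],b[:284,100:500]]))"
```

```text
time_s: 29.48
tcp_pos: [0.4934, 0.1499, 0.2919]
time_s: 29.9
tcp_pos: [0.4929, 0.1428, 0.2911]
time_s: 30.32
tcp_pos: [0.4925, 0.1344, 0.2912]
30.3167 [0.4925 0.1344 0.2912] [174.99  -0.41 -92.65] F [ 0.5 -0.3  0.1] w 0.07 [ 35.    5.7  -7.   -2.8 -81.6 -37.2]
scene 0.05 (array([0.4991, 0.3113]), 142, 0.0018)
scene 0.08 (array([0.5013, 0.3106]), 318, 0.0031)
pail zmin [0.04276669 0.0483441 ]
side 0.05 (array([0.5004, 0.3059]), 199, 0.0026)
side 0.08 (array([0.5001, 0.306 ]), 253, 0.0027)
pail zmin [0.03839641 0.04359119]
```

View pics/zz.png

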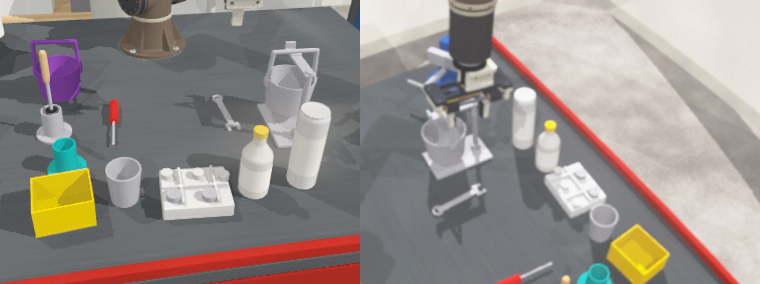

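The pail hangs free on the hook (scene crop (290,85)), the brush stands upright in its tube (50,100), and the rest is where it was.

```bash
python3 -c "
from plant import r
print(r.close_job())"
```

```text
the job is handed in; nothing more can be done
None
```

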